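# Put away the objective boxes: check by shaking, pack in two layers

## Task

Put the closed black objective boxes away in the grey tray: pick each one up and give it a shake, and by its weight or rattle find out whether it is really empty. Lay those that still hold an objective flat on the tray's floor, then the divider sheet over them, resting level on the tray's end ledges, and only then the empty boxes flat on the sheet beside its handle. Leave the other things on the bench where they are.

Things in the scene. Friction and masses are not known exactly. Their poses are not given: they have to be found in the camera images.
- tray: Grey open storage tray, fixed. Outside 138 (x) x 308 (y) x 74 mm, inside 130 x 300 mm, floor 4 mm thick. Origin: centre of its underside, on the bench; y along its length. At each short end a ledge, 16 mm deep, top 51 mm over the bench. Three boxes in a row, end to end along y at 90 mm centres, fit on the floor between the ledges.
- divider_grip (a point): Divider: aluminium sheet 116 (x) x 290 (y) x 4 mm, 0.24 kg, with a black bar handle in the middle, 12 mm wide (x), 60 long (y), top 30 mm over the sheet's underside. Point: in the handle, 24 mm over the underside. In the tray (y along the tray's y, either way) its ends rest on the ledges, upper face 55 mm over the bench; boxes fit on it 87 mm either side of the handle's middle.
- box_a_mid (a point): One of four or five outwardly identical closed black boxes for microscope objectives (None = absent), 44 (x, grip here) x 72 (y) x 36 mm (z), white blank label on top (+z). Point: its centre, 18 mm over the underside. Empty 0.07-0.12 kg; with an objective in it 0.20-0.32 kg, and that slides 10 mm each way along y when shaken. Nothing outside tells which.
- box_b_mid (a point): One of four or five outwardly identical closed black boxes for microscope objectives (None = absent), 44 (x, grip here) x 72 (y) x 36 mm (z), white blank label on top (+z). Point: its centre, 18 mm over the underside. Empty 0.07-0.12 kg; with an objective in it 0.20-0.32 kg, and that slides 10 mm each way along y when shaken. Nothing outside tells which.
- box_c_mid (a point): One of four or five outwardly identical closed black boxes for microscope objectives (None = absent), 44 (x, grip here) x 72 (y) x 36 mm (z), white blank label on top (+z). Point: its centre, 18 mm over the underside. Empty 0.07-0.12 kg; with an objective in it 0.20-0.32 kg, and that slides 10 mm each way along y when shaken. Nothing outside tells which.
- box_d_mid (a point): One of four or five outwardly identical closed black boxes for microscope objectives (None = absent), 44 (x, grip here) x 72 (y) x 36 mm (z), white blank label on top (+z). Point: its centre, 18 mm over the underside. Empty 0.07-0.12 kg; with an objective in it 0.20-0.32 kg, and that slides 10 mm each way along y when shaken. Nothing outside tells which.
- box_e_mid (a point): One of four or five outwardly identical closed black boxes for microscope objectives (None = absent), 44 (x, grip here) x 72 (y) x 36 mm (z), white blank label on top (+z). Point: its centre, 18 mm over the underside. Empty 0.07-0.12 kg; with an objective in it 0.20-0.32 kg, and that slides 10 mm each way along y when shaken. Nothing outside tells which.
- bottle_1: Bystander: a 105 mm tall, 56 mm wide glass bottle of yellow medium with a blue cap; origin under its middle. Leave alone.
- bottle_2: Bystander: like bottle_1.
- dishes: Bystander: two covered glass dishes, stacked, 63 mm wide, 29 mm high; origin under the middle. Leave alone.
- cup: Bystander: white plastic cup, 68 mm wide, 75 mm high; origin under its middle. Leave alone.
- marker: Bystander: marker pen 135 x 14 x 14 mm, along its x; origin under its middle. Leave alone.
- lens_tissue: Bystander: booklet of lens tissue, 60 (x) x 85 (y) x 10 mm; origin under its middle. Leave alone.
Mind the look-alikes: they are no part of the job. Leave any green or purple look-alike of the part that bears box_b_mid alone.

How it is judged:
By the outcome, as a careful person would: the job done as asked, in the order asked, and still so for the second after the job is handed in, with the robot touching nothing.
Of box_a, box_b, box_c, box_d, box_e only 4 to 5 are there at a start; the rules pass over those that are not, and their reading is None.
At some moment in a run one of box_a, box_b, box_c, box_d, box_e may be knocked a few centimetres aside while the robot is not near it.
Once in a run the grip may slacken for a moment while it holds something.
It also fails if it takes over 210 s, if anything falls off the work surface, if the arm or the gripper's body presses on something with over 40 N, if the wrist force passes 120 N, or if a joint passes its speed limit or range.

## Robot

A 6-joint arm with a two-finger parallel gripper is mounted at the origin on the work surface. World frame = base frame: x ahead of the robot, y to its left, z up, the work surface at z = 0. Lengths are in m, angles in rad, forces in N, time in s.
With the tool pointing down it reaches from about 0.375 to 0.9 m from the base axis. Payload 3.1 kg.
Tool frame: the origin (TCP) lies at the very end of the fingers, on their centre line; the grasp point (between the pads) lies 19 mm behind it; z points along the fingers, y is the direction in which the jaws open and shut (so a half turn about z gives the same grasp; the last joint's range is limited). The gripper opens to 85 mm and grips with 20 to 120 N. Pads are 22 mm wide; open, the fingers measure 114 mm over their backs; the gripper's body (76 mm by 85 mm) begins 54 mm behind the grasp point. The pads swing forward as they close: fully open they stand 13 mm farther back than shut.
Start: joints at [-1.331, 0.527, 1.433, -0, 1.181, -0.178], TCP at [0.254, -0.571, 0.201] pointing down, gripper open.
Joint ranges: [-3.08, 3.08], [-0.75, 2.2], [0.22, 2.44], [-1.43, 4.57], [0, 2.65], [-2.85, 2.85]. Speed limits (rad/s): [2.79, 2.79, 3.14, 3.14, 3.14, 3.14].

## Interface

Orientations are given as a unit quaternion [x, y, z, w].
In Python, from station import manip gives the robot as it stands. The module is installed in compiled form; this text tells all that it offers.
- The arm moves only by the tool send_rows, never from a script. Its argument "commands" is a list of rows, each an object with "delta_pos": the shift along the world's x, y, z in cm, a list of three; "yaw": the turn about the world's z in rad. A call has 1 to 10 rows; each row shifts and turns the pose as measured when the row begins; what a row does not reach is not made up. A row lasts 1/8 s, in which the tool goes at most 62.5 mm and 10.7 degrees, less where a joint would pass 70% of its speed; a pose out of reach is approached as far as the arm can. A call is refused whole if a number of a shift passes 6.25 or a number of a turn 0.188, either way. A call with a gripper value outside its range is refused whole. "grip" is the closure, from -1 (fully open) to 1 (shut), set as the call begins (left out, the last holds). The fingers move at their own pace and stop on an object; "force" is the grip in N (left out, the last holds). Time passes only in rows, so rows that do not move let the fingers close. It gives the time, the measured TCP pose, the force and the opening at its end, in the units of the state.
- manip.sense(): the state, without advancing time (a new reading comes with each control period).
- manip.snapshot(name): name is "scene" or "side" or "wrist"; returns the picture (420x560x3 uint8, blue, green, red); there is no depth.
- manip.get_calibration(name): a dict with "fx", "fy", "cx", "cy" (pixels), "world_to_cam" (4x4, takes a point from world to camera coordinates); the wrist camera has in their place "mount" (4x4, takes a point from camera to tool coordinates, whose origin is the TCP and whose axes are the flange's). Camera axes: x right, y down, z forward; pixel columns grow to the right and rows downward; lengths in m; the calibration is good to about 2 mm. A picture is of the moment at which its call begins: read the wrist's pose just before it. get_calibration takes no time and is no camera call.
- manip.sign_off(): hands the job in, once; it reports no verdict.
The state is a dict: "t": time; "q": joint angles; "qd": joint speeds; "tau": joint torques, N m; "tcp_pos": TCP position; "tool_rot": TCP orientation; "force": force on the tool from outside, world axes, zero at the start; "ft_torque": the same for the moment, N m; "finger_gap": opening from 0.0 (shut) to 1.0 (fully open).
Only numpy, scipy, OpenCV 4.12 (cv2) and the standard library are available. Lean on these libraries where they do the work, as an engineer would, in place of code of your own. Each camera call takes 0.05 s, during which the arm holds its last target. There are 200 camera calls.

## Working session

There is one attempt and no reset: what is moved stays moved. The work goes in short steps, Python scripts to look and compute and a tool call to move; the robot and the scene stay as the last step left them, time stands still between calls to the robot, and variables do not carry over. Pictures are saved under pics/ and viewed, about 12 in all and at most 16, crops included, and the job is handed in when it is done.

Besides the shell and the picture viewer there is one more tool, called after "Emit:" as name([rows], argument=value, ...), one row to a line, values as JSON. send_rows: Moves the arm, as the interface text tells. Its arguments: {"type":"object","properties":{"commands":{"type":"array","items":{"type":"object","properties":{"delta_pos":{"type":"array","items":{"type":"number"}},"yaw":{"type":"number"}}}},"grip":{"type":"number"},"force":{"type":"number"}},"required":["commands"]}

```bash
mkdir -p pics
cat > h.py <<'E'
import numpy as np, cv2
from scipy.spatial.transform import Rotation as R
from station import manip
def snap(n,f=None):
    s=manip.sense(); im=manip.snapshot(n)
    if f: cv2.imwrite('pics/'+f,im)
    return im,s
def cam(n,s=None):
    c=manip.get_calibration(n)
    K=np.array([[c['fx'],0,c['cx']],[0,c['fy'],c['cy']],[0,0,1.]])
    if n=='wrist':
        T=np.eye(4);T[:3,:3]=R.from_quat(s['tool_rot']).as_matrix();T[:3,3]=s['tcp_pos']
        return K,np.linalg.inv(T@np.array(c['mount']))
    return K,np.array(c['world_to_cam'])
def unproj(n,px,z,s=None):
    K,W=cam(n,s);C=np.linalg.inv(W)
    out=[]
    for u,v in px:
        d=C[:3,:3]@np.linalg.inv(K)@[u,v,1];o=C[:3,3]
        out.append(o+d*(z-o[2])/d[2])
    return np.array(out)
def proj(n,P,s=None):
    K,W=cam(n,s);p=(W[:3,:3]@np.array(P).T+W[:3,3:])
    q=K@p;return (q[:2]/q[2]).T
E
python3 - <<'E'
from h import *
np.set_printoptions(precision=3,suppress=True)
im,s=snap('scene','scene0.png')
print(s)
for n in('scene','side'):
    c=manip.get_calibration(n);print(n,c['fx'],np.linalg.inv(c['world_to_cam']))
print(manip.get_calibration('wrist'))
im,s=snap('side','side0.png')
E
```

```text
{'t': 0.0, 'q': array([-1.332,  0.528,  1.434,  0.   ,  1.181, -0.178]), 'qd': array([-0.003,  0.   , -0.   , -0.   ,  0.   ,  0.   ]), 'tau': array([ -0.001, -44.235, -17.802,  -0.   ,   0.008,  -0.   ]), 'tcp_pos': array([ 0.253, -0.57 ,  0.2  ]), 'tool_rot': array([ 0.978,  0.207, -0.   , -0.001]), 'force': array([ 0.171, -0.149, -0.807]), 'ft_torque': array([ 0.023,  0.035, -0.011]), 'finger_gap': 0.9992607548451005}
scene 455.8339463854231 [[-0.411  0.691 -0.594  1.192]
 [ 0.911  0.308 -0.273  0.233]
 [-0.005 -0.653 -0.757  0.857]
 [ 0.     0.     0.     1.   ]]
side 490.39225014119904 [[-0.96  -0.165  0.228  0.307]
 [-0.281  0.577 -0.767  0.74 ]
 [-0.005 -0.8   -0.6    0.694]
 [ 0.     0.     0.     1.   ]]
{'fx': 364.57310831296803, 'fy': 364.57310831296803, 'cx': 284.9923024693561, 'cy': 207.05838538664764, 'mount': array([[-0.002, -0.958, -0.286,  0.073],
       [ 1.   , -0.002, -0.   ,  0.   ],
       [-0.   , -0.286,  0.958, -0.172],
       [ 0.   ,  0.   ,  0.   ,  1.   ]])}
```

View pics/scene0.png

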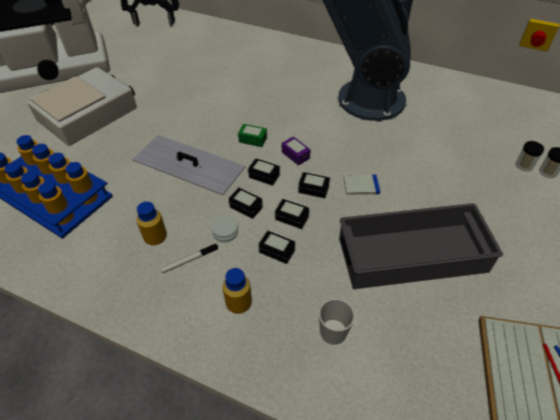

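View pics/side0.png

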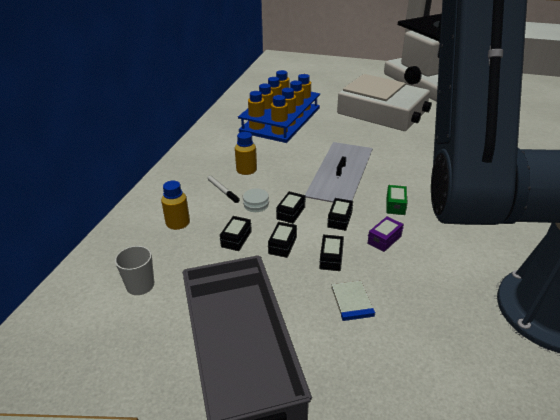

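The scene picture shows five black boxes with white labels at about (264,171), (314,184), (245,202), (292,213) and (277,246). The green (252,134) and purple (296,150) look-alikes are to be left alone. The divider is at (188,163), with its handle at (187,158), and the tray at (418,245). The side view agrees. Next I measure the label outlines and view an enlarged crop.

Run:
```python
from h import *
np.set_printoptions(precision=4,suppress=True)
for n,pts in(('scene',[(264,169),(314,182),(245,200),(292,211),(277,244)]),('side',[(341,207),(332,245),(292,200),(283,232),(236,226)])):
    im=cv2.imread(f'pics/{n}0.png')
    g=cv2.cvtColor(im,cv2.COLOR_BGR2GRAY)
    big=cv2.resize(g,None,fx=4,fy=4,interpolation=cv2.INTER_CUBIC)
    m=(big>95).astype(np.uint8)
    k,l,st,ce=cv2.connectedComponentsWithStats(m,connectivity=4)
    for u,v in pts:
        i=l[4*v,4*u]
        c,_=cv2.findContours((l==i).astype(np.uint8),cv2.RETR_EXTERNAL,cv2.CHAIN_APPROX_NONE)
        c=max(c,key=len)[:,0,:]
        P=unproj(n,(c+.5)/4-.5,0.036)[:,:2]
        r=cv2.minAreaRect((P*1000).astype(np.float32));b=cv2.boxPoints(r)
        e=[b[1]-b[0],b[2]-b[1]];L=max(e,key=np.linalg.norm)
        print(n,(u,v),g[v,u],np.array(r[0]),np.array(r[1]),'long axis deg',np.degrees(np.arctan2(L[1],L[0]))%180)
im=cv2.imread('pics/scene0.png')
a=cv2.resize(im[120:280,125:345],None,fx=3.6,fy=3.6,interpolation=cv2.INTER_CUBIC);cv2.imwrite('pics/c1.png',a)
a=cv2.resize(im[190:300,325:510],None,fx=4.2,fy=4.2,interpolation=cv2.INTER_CUBIC);cv2.imwrite('pics/c2.png',cv2.convertScaleAbs(a,alpha=1.6,beta=20))
```

```text
scene (264, 169) 140 [ 438.9771 -161.4005] [45.4457 29.6045] long axis deg 89.45472
scene (314, 182) 141 [430.4274 -24.8792] [29.8933 45.4938] long axis deg 97.599075
scene (245, 200) 142 [ 555.0219 -155.4254] [45.8475 29.4898] long axis deg 81.48605
scene (292, 211) 143 [540.5292 -37.7505] [45.814  29.3832] long axis deg 89.59879
scene (277, 244) 143 [644.684 -29.6  ] [45.6739 29.8528] long axis deg 86.52776
side (341, 207) 162 [ 438.2527 -156.6203] [47.0524 30.8638] long axis deg 89.02662
side (332, 245) 163 [429.8391 -20.7313] [30.5353 46.4145] long axis deg 97.24882
side (292, 200) 162 [ 553.8416 -150.9109] [46.4915 30.5946] long axis deg 81.99061
side (283, 232) 162 [539.567  -33.5162] [46.5643 30.5334] long axis deg 89.38055
side (236, 226) 162 [643.3408 -25.511 ] [46.9196 30.6533] long axis deg 86.96479
```

View pics/c1.png

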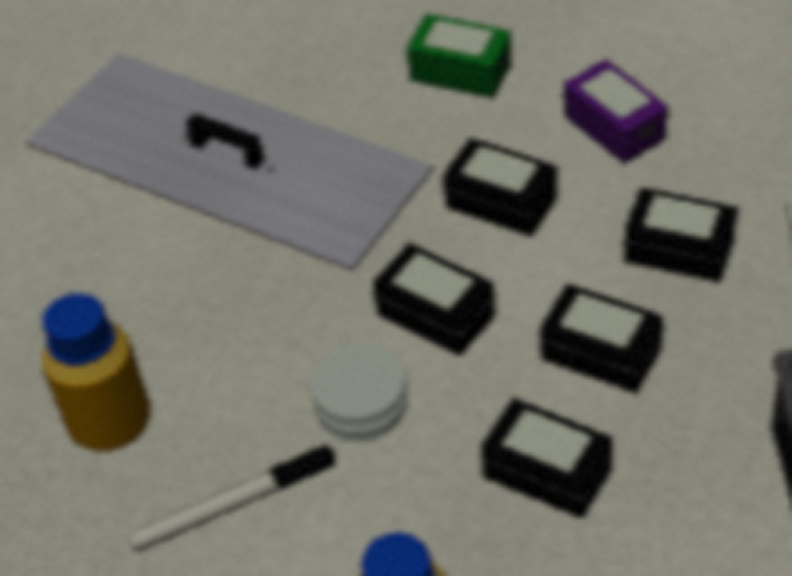

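View pics/c2.png

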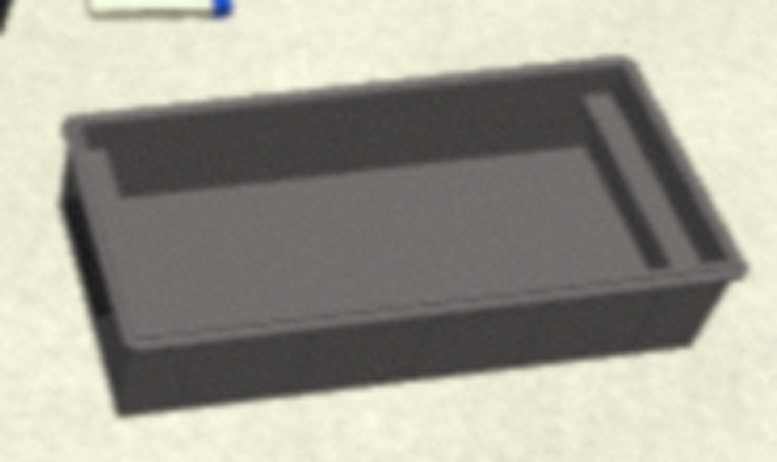

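Crop c1 confirms five plain black boxes with white labels; the green and purple ones stay. Crop c2 shows the tray rim corners at (65,125), (632,58), (748,270) and (128,345), with both ledges clear. Next I compute the tray and divider poses.

Run:
```python
from h import *
np.set_printoptions(precision=1,suppress=True)
def rep(n,px,z,nm):
    P=unproj(n,px,z)[:,:2]*1000
    print(nm,n,P.tolist().__repr__() if 0 else P.round(1).tolist(),'mean',P.mean(0))
    for i in range(len(P)):
        d=P[(i+1)%len(P)]-P[i];print('  edge',np.linalg.norm(d).round(1),np.degrees(np.arctan2(d[1],d[0])).round(1))
t=np.array([(65,122),(632,56),(748,270),(128,347)])/4.2+[325,190]
rep('scene',t,.074,'tray')
d=np.array([(119,52),(26,145),(355,270),(434,167)])/3.6+[125,120]
rep('scene',d,.003,'div')
rep('scene',np.array([(193,121),(258,148)])/3.6+[125,120],.030,'handle')
rep('side',[(183,267),(265,258)],.074,'tray end')
rep('side',[(332,144),(373,149),(350,201),(307,196)],.003,'div')
```

```text
tray scene [[555.2, 85.9], [386.2, 351.2], [507.2, 425.6], [675.0, 160.1]] mean [530.9 255.7]
  edge 314.5 122.5
  edge 142.1 31.6
  edge 314.1 -57.7
  edge 141.0 -148.2
div scene [[413.3, -511.4], [532.5, -514.0], [543.4, -224.2], [428.2, -220.9]] mean [ 479.3 -367.6]
  edge 119.2 -1.3
  edge 290.1 87.8
  edge 115.3 178.4
  edge 290.9 -92.9
handle scene [[481.5, -392.5], [486.9, -333.2]] mean [ 484.2 -362.8]
  edge 59.6 84.8
  edge 59.6 -95.2
tray end side [[672.8, 158.1], [535.5, 93.2]] mean [604.1 125.6]
  edge 151.9 -154.7
  edge 151.9 25.3
div side [[527.1, -498.1], [409.5, -501.2], [427.2, -232.4], [532.5, -224.4]] mean [ 474.1 -364. ]
  edge 117.7 -178.5
  edge 269.3 86.2
  edge 105.6 4.4
  edge 273.7 -91.1
```

Emit:
send_rows([
  {"delta_pos": [2.3, 5.1, 0], "yaw": 0.143},
  {"delta_pos": [2.3, 5.1, 0], "yaw": 0.143},
  {"delta_pos": [2.3, 5.1, 0], "yaw": 0.143},
  {"delta_pos": [2.3, 5.1, 0], "yaw": 0.143},
  {"delta_pos": [2.3, 5.1, 0], "yaw": 0.143},
  {"delta_pos": [2.3, 5.1, 0], "yaw": 0.143},
  {"delta_pos": [2.3, 5.1, 0], "yaw": 0.143},
  {"delta_pos": [2.3, 5.1, 0], "yaw": 0.143},
  {"delta_pos": [0, 0, 0], "yaw": 0},
], grip=-1, force=60)

```text
t: 1.23
tcp_pos: [0.439, -0.1497, 0.1967]
tool_rot: [0.698, 0.716, 0.0, -0.002]
force: [-0.4, 0.4, 0.4]
finger_gap: 1.003
```

```bash
cat >> h.py <<'E'
def labels(n,im,s,z=.036,th=95):
    g=cv2.resize(cv2.cvtColor(im,cv2.COLOR_BGR2GRAY),None,fx=3,fy=3,interpolation=cv2.INTER_CUBIC)
    k,l,st,ce=cv2.connectedComponentsWithStats((g>th).astype(np.uint8),connectivity=4)
    for i in range(1,k):
        if not 600<st[i,4]<40000: continue
        c,_=cv2.findContours((l==i).astype(np.uint8),cv2.RETR_EXTERNAL,cv2.CHAIN_APPROX_NONE)
        c=max(c,key=len)[:,0,:]
        P=unproj(n,(c+.5)/3-.5,z,s)[:,:2]
        r=cv2.minAreaRect((P*1000).astype(np.float32));a,b=sorted(r[1])
        if not(25<a<36 and 40<b<52): continue
        q=cv2.boxPoints(r);L=max([q[1]-q[0],q[2]-q[1]],key=np.linalg.norm)
        print(n,'px',np.round(ce[i]/3).astype(int),'xy mm',np.round(r[0],1),'size',np.round([a,b],1),'ang',round(float(np.degrees(np.arctan2(L[1],L[0]))%180),1))
def yaw(s):
    return np.degrees(2*np.arctan2(s['tool_rot'][1],s['tool_rot'][0]))
E
python3 - <<'E'
from h import *
im,s=snap('wrist','w1.png');print(s['tcp_pos'],yaw(s));labels('wrist',im,s)
E
```

```text
[ 0.43896905 -0.14971896  0.19673499] 91.47980372476047
wrist px [281  32] xy mm [432.2 -24. ] size [30.9 47.2] ang 97.6
wrist px [535  46] xy mm [645.7 -29.4] size [31.1 47.1] ang 87.1
wrist px [410  52] xy mm [541.9 -37.2] size [31.1 47.1] ang 89.2
wrist px [169 141] xy mm [ 332.4 -116.3] size [32.5 48.8] ang 64.3
wrist px [410 188] xy mm [ 556.1 -154.7] size [31.4 47.5] ang 82.1
wrist px [287 191] xy mm [ 440.4 -160.2] size [31.4 47.5] ang 88.9
```

View pics/w1.png

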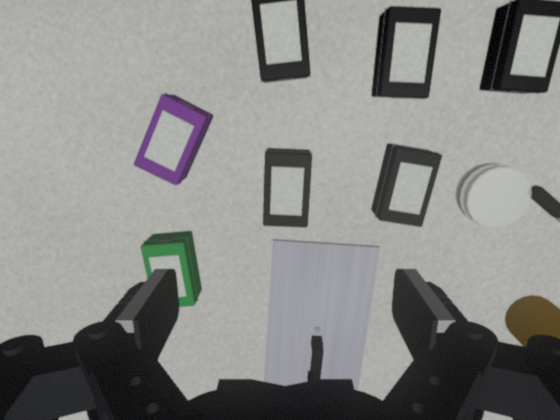

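The wrist view shows box 1 at px (287,191), aligned with the jaws. I descend on it.

Emit:
send_rows([
  {"delta_pos": [0.1, -1.0, -4.5], "yaw": -0.044},
  {"delta_pos": [0, 0, -5.0], "yaw": 0},
  {"delta_pos": [0, 0, -5.0], "yaw": 0},
  {"delta_pos": [0, 0, -3.0], "yaw": 0},
  {"delta_pos": [0, 0, -1.6], "yaw": 0},
  {"delta_pos": [0, 0, 0], "yaw": 0},
])

```text
t: 2.02
tcp_pos: [0.4406, -0.1721, 0.0008]
tool_rot: [0.72, 0.694, -0.0, 0.003]
force: [-0.6, 0.0, 0.6]
finger_gap: 1.0
```

Emit:
send_rows([
  {"delta_pos": [0, 1.2, 0.2], "yaw": 0.017},
  {"delta_pos": [0, 0, 0], "yaw": 0},
])

```text
t: 2.28
tcp_pos: [0.4408, -0.161, 0.0039]
tool_rot: [0.715, 0.7, 0.0, 0.004]
force: [0.5, -0.3, -0.2]
finger_gap: 1.0
```

Good. I close, then lift and hold still to weigh.

Emit:
send_rows([
  {"delta_pos": [0, 0, 0]},
  {"delta_pos": [0, 0, 0]},
  {"delta_pos": [0, 0, 0]},
  {"delta_pos": [0, 0, 0]},
  {"delta_pos": [0, 0, 0]},
  {"delta_pos": [0, 0, 0]},
], grip=1, force=60)

```text
validation failed for argument at $.co...
```

Emit:
send_rows([
  {"delta_pos": [0, 0, 2.5]},
  {"delta_pos": [0, 0, 2.5]},
  {"delta_pos": [0, 0, 0]},
  {"delta_pos": [0, 0, 0]},
])

```text
validation failed for argument at $.co...
```

Run:
```python
from h import *
for i in range(6):
    s=manip.sense();manip.snapshot('side');print(s['t'],s['force'].round(2),s['ft_torque'].round(3),s['tau'].round(2),s['finger_gap'])
```

```text
2.275 [ 0.51 -0.31 -0.2 ] [ 0.058 -0.053  0.031] [ 0.000e+00 -3.738e+01 -4.620e+00  1.000e-02 -1.000e-02  1.000e-02] 1.0001234823976863
2.325 [ 0.33 -0.32 -1.25] [-0.039  0.002  0.035] [ 2.000e-01 -3.744e+01 -4.260e+00  1.000e-02  6.000e-02  0.000e+00] 1.0025262287883994
2.375 [ 0.13  0.13 -0.51] [-0.032  0.023 -0.102] [ 2.000e-02 -3.759e+01 -4.500e+00 -0.000e+00  0.000e+00  0.000e+00] 1.0005665880200278
2.425 [ 0.68 -0.16  0.24] [ 0.042 -0.032  0.011] [ 1.000e-02 -3.769e+01 -4.610e+00 -0.000e+00 -2.000e-02  0.000e+00] 0.9984976207014671
2.475 [ 0.26 -0.39  0.54] [ 0.016 -0.012 -0.009] [ 1.000e-02 -3.776e+01 -4.660e+00 -0.000e+00 -3.000e-02  0.000e+00] 0.9993035112333023
2.525 [-0.65  0.15 -0.29] [-0.003  0.029 -0.003] [ 1.00e-02 -3.78e+01 -4.67e+00 -0.00e+00 -3.00e-02  0.00e+00] 0.9997133883568695
```

Emit:
send_rows([
  {"delta_pos": [0, 4, 0]},
  {"delta_pos": [0, -4, 0]},
])

```text
validation failed for argument at $.co...
```

Emit:
send_rows([
  {"delta_pos": [0, 4, 0]},
])

```text
validation failed for argument at $.co...
```

Emit:
send_rows([
  {"delta_pos": [0, -4, 0]},
])

```text
validation failed for argument at $.co...
```

Emit:
send_rows([
  {"delta_pos": [0, 0, 0]},
])

```text
validation failed for argument at $.co...
```

Run:
```python
from h import *
for i in range(6):
    s=manip.sense();manip.snapshot('side');print(s['t'],s['tcp_pos'].round(4),s['force'].round(2),s['ft_torque'].round(3),s['finger_gap'])
```

```text
2.575 [ 0.4414 -0.1618  0.0035] [-0.84  0.76  0.02] [0.044 0.07  0.017] 1.002135215151118
2.625 [ 0.4413 -0.1618  0.0034] [ 0.28 -0.59 -0.87] [0.013 0.046 0.024] 1.0006955257336347
2.675 [ 0.4412 -0.1617  0.0033] [-0.01 -0.23  0.19] [-0.011  0.054 -0.045] 1.0034021392620047
2.725 [ 0.4411 -0.1616  0.0032] [0.49 0.49 0.51] [-0.057 -0.052 -0.015] 0.9993840445342358
2.775 [ 0.4411 -0.1617  0.0032] [-0.42 -0.31 -0.68] [0.001 0.056 0.017] 1.0021747285606049
2.825 [ 0.4411 -0.1616  0.0031] [-0.43 -0.21 -0.1 ] [ 0.039 -0.004  0.016] 1.004655036495113
```

Emit:
send_rows([
  {"delta_pos": [0, 0, 0], "yaw": 0},
  {"delta_pos": [0, 0, 0], "yaw": 0},
  {"delta_pos": [0, 0, 0], "yaw": 0},
  {"delta_pos": [0, 0, 0], "yaw": 0},
  {"delta_pos": [0, 0, 0], "yaw": 0},
  {"delta_pos": [0, 0, 0], "yaw": 0},
], grip=1, force=60)

```text
t: 3.62
tcp_pos: [0.4301, -0.1604, 0.0144]
tool_rot: [0.712, 0.702, -0.005, -0.002]
force: [-3.7, -1.0, 3.8]
finger_gap: 0.007
```

Emit:
send_rows([
  {"delta_pos": [0, 0, 2.5], "yaw": 0},
  {"delta_pos": [0, 0, 2.5], "yaw": 0},
  {"delta_pos": [0, 0, 0], "yaw": 0},
  {"delta_pos": [0, 0, 0], "yaw": 0},
])

```text
t: 4.12
tcp_pos: [0.429, -0.1603, 0.0661]
tool_rot: [0.712, 0.702, -0.005, -0.002]
force: [-0.3, -0.8, 0.8]
finger_gap: -0.001
```

```bash
cat >> h.py <<'E'
def weigh(k=7):
    F=[];T=[]
    for i in range(k):
        s=manip.sense();F.append(s['force']);T.append(s['tau'][1:3]);manip.snapshot('side')
    print('t',s['t'],'tcp',s['tcp_pos'].round(4),'yaw',yaw(s).round(1),'F',np.mean(F,0).round(2),'sd',np.std(F,0).round(2),'tau',np.mean(T,0).round(2),'gap',round(s['finger_gap'],3))
E
python3 -c "
from h import *
weigh(8)"
```

```text
t 4.475 tcp [ 0.429  -0.1603  0.066 ] yaw 89.1 F [ 0.13 -0.    0.17] sd [0.55 0.57 0.41] tau [-35.35  -7.87] gap -0.002
```

Emit:
send_rows([
  {"delta_pos": [0, 4, 0], "yaw": 0},
  {"delta_pos": [0, -4, 0], "yaw": 0},
])

```text
t: 4.78
tcp_pos: [0.4288, -0.1562, 0.0655]
tool_rot: [0.71, 0.704, -0.005, -0.004]
force: [0.8, -1.0, 0.2]
finger_gap: 0.003
```

Emit:
send_rows([
  {"delta_pos": [0, 4, 0], "yaw": 0},
])

```text
t: 4.9
tcp_pos: [0.4325, -0.1224, 0.0657]
tool_rot: [0.714, 0.701, -0.004, 0.0]
force: [1.5, 1.0, -0.4]
finger_gap: -0.003
```

Emit:
send_rows([
  {"delta_pos": [0, -4, 0], "yaw": 0},
])

```text
t: 5.03
tcp_pos: [0.4304, -0.1556, 0.0651]
tool_rot: [0.71, 0.704, -0.005, -0.003]
force: [0.6, -0.5, -0.2]
finger_gap: -0.001
```

Emit:
send_rows([
  {"delta_pos": [0, 0, 0], "yaw": 0},
])

```text
t: 5.15
tcp_pos: [0.4325, -0.158, 0.0652]
tool_rot: [0.71, 0.704, -0.004, -0.001]
force: [-0.1, 0.2, 0.3]
finger_gap: 0.002
```

```bash
python3 -c "
from h import *
weigh(5)"
```

```text
t 5.35 tcp [ 0.4297 -0.155   0.0649] yaw 89.5 F [-0.34  0.42  0.19] sd [0.26 0.81 0.13] tau [-35.16  -8.35] gap 0.0
```

The fingers shut on nothing. I look before trying again.

Emit:
send_rows([
  {"delta_pos": [0, 0, 5], "yaw": 0},
  {"delta_pos": [0, 0, 5], "yaw": 0},
  {"delta_pos": [0, 0, 3], "yaw": 0},
  {"delta_pos": [0, 0, 0], "yaw": 0},
], grip=-1)

```text
t: 5.9
tcp_pos: [0.4275, -0.1532, 0.1969]
tool_rot: [0.71, 0.704, -0.005, -0.007]
force: [0.5, -0.0, -0.2]
finger_gap: 0.846
```

Run:
```python
from h import *
im,s=snap('wrist','w2.png');print(s['tcp_pos'],yaw(s));labels('wrist',im,s)
```

```text
[ 0.42752581 -0.15323471  0.19691122] 89.49680868543517
wrist px [292  28] xy mm [431.9 -23.7] size [31.  46.1] ang 97.5
wrist px [546  33] xy mm [643.9 -29.1] size [28.8 45.9] ang 87.7
wrist px [423  42] xy mm [541.5 -36.6] size [31.1 46.6] ang 89.2
wrist px [183 140] xy mm [ 332.2 -115.6] size [33.1 48.9] ang 64.0
wrist px [426 179] xy mm [ 555.6 -153.9] size [31.5 47.3] ang 82.0
wrist px [302 186] xy mm [ 441.  -159.4] size [31.4 47.4] ang 88.7
wrist px [462 410] xy mm [ 626.6 -415.8] size [34.1 50.8] ang 0.5
```

View pics/w2.png

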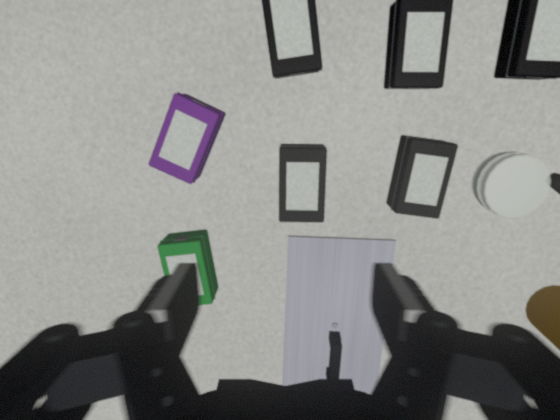

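The box hasn't moved: (302,186) px is still (441,-159) mm. I descend again and check with the side camera before closing.

Emit:
send_rows([
  {"delta_pos": [1.3, -0.7, -4.0], "yaw": 0},
  {"delta_pos": [0, 0, -5.0], "yaw": 0},
  {"delta_pos": [0, 0, -5.0], "yaw": 0},
  {"delta_pos": [0, 0, -3.0], "yaw": 0},
  {"delta_pos": [0, 0, -1.2], "yaw": 0},
  {"delta_pos": [0, 0, 0], "yaw": 0},
  {"delta_pos": [0, 0, 0], "yaw": 0},
])

```text
t: 6.82
tcp_pos: [0.4352, -0.1566, 0.0039]
tool_rot: [0.71, 0.704, -0.006, -0.012]
force: [0.3, 0.6, -0.3]
finger_gap: 1.003
```

Run:
```python
from h import *
im,s=snap('side');a=cv2.resize(im[150:270,280:420],None,fx=3,fy=3,interpolation=cv2.INTER_CUBIC)
w,s=snap('wrist');print(s['tcp_pos'],yaw(s),s['finger_gap'])
w=cv2.resize(w,(480,360));out=np.zeros((360,900,3),np.uint8);out[:,:420]=a;out[:,420:]=w
cv2.imwrite('pics/p3.png',out[:,:800]) if 0 else cv2.imwrite('pics/p3.png',cv2.resize(out,(800,320)))
```

```text
[ 0.4353831  -0.15675151  0.00413017] 89.4741300202419 1.0011655134163793
```

View pics/p3.png

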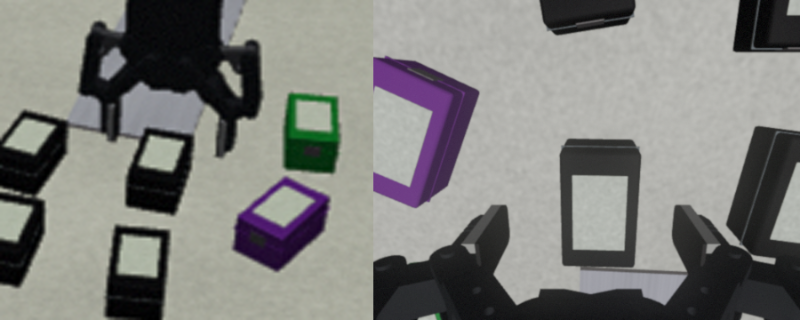

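Run:
```python
from h import *
for y in(-.157,-.2):
  for z in (.004,.017,.04,.06,.08): print(y,z,proj('side',[[.435+.0425,y,z],[.435-.0425,y,z]]).round(0).tolist(),'obs (322,202),(363,207)')
print(manip.sense()['q'],manip.sense()['tool_rot'])
```

```text
-0.157 0.004 [[323.0, 215.0], [359.0, 222.0]] obs (322,202),(363,207)
-0.157 0.017 [[323.0, 211.0], [360.0, 217.0]] obs (322,202),(363,207)
-0.157 0.04 [[324.0, 203.0], [361.0, 209.0]] obs (322,202),(363,207)
-0.157 0.06 [[324.0, 196.0], [361.0, 202.0]] obs (322,202),(363,207)
-0.157 0.08 [[324.0, 188.0], [362.0, 194.0]] obs (322,202),(363,207)
-0.2 0.004 [[327.0, 205.0], [362.0, 211.0]] obs (322,202),(363,207)
-0.2 0.017 [[327.0, 200.0], [363.0, 206.0]] obs (322,202),(363,207)
-0.2 0.04 [[328.0, 192.0], [364.0, 198.0]] obs (322,202),(363,207)
-0.2 0.06 [[328.0, 185.0], [364.0, 191.0]] obs (322,202),(363,207)
-0.2 0.08 [[328.0, 178.0], [365.0, 184.0]] obs (322,202),(363,207)
[-0.58252512  0.68352122  1.95928317 -0.0144355   0.52458378 -0.56082574] [ 0.71025738  0.70381505 -0.00618918 -0.01185405]
```

Side projection puts the open fingertips about 38 mm above the reported TCP height, so I go lower in small steps and watch the force.

Emit:
send_rows([
  {"delta_pos": [0.6, -0.2, -0.8], "yaw": 0},
  {"delta_pos": [0, 0, -0.5], "yaw": 0},
  {"delta_pos": [0, 0, 0], "yaw": 0},
])

```text
t: 7.3
tcp_pos: [0.4437, -0.16, -0.0077]
tool_rot: [0.71, 0.704, -0.006, -0.009]
force: [-0.5, -1.2, 0.5]
finger_gap: 1.0
```

Run:
```python
from h import *
im,s=snap('side');a=cv2.resize(im[150:270,280:420],None,fx=4,fy=4,interpolation=cv2.INTER_CUBIC)
print(s['tcp_pos'],s['force'])
cv2.imwrite('pics/p4.png',cv2.convertScaleAbs(a,alpha=1.5,beta=15))
```

```text
[ 0.44370409 -0.16001514 -0.00766087] [-0.4965813  -1.21650361  0.46882165]
```

View pics/p4.png

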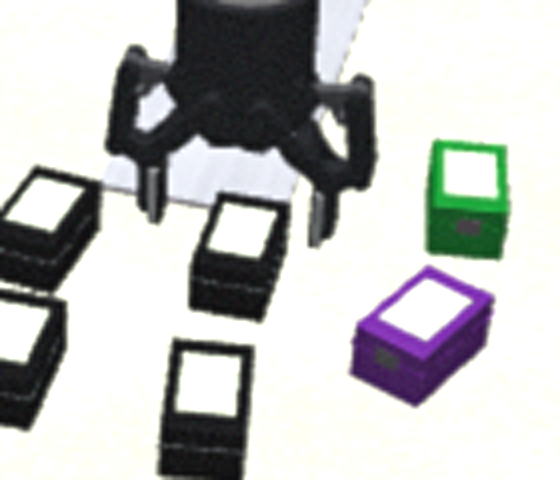

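The tips straddle the box in x but are still about 30 mm up. I lower another 18 mm and watch the force.

Emit:
send_rows([
  {"delta_pos": [-0.2, 0, -0.9], "yaw": 0},
  {"delta_pos": [0, 0, 0], "yaw": 0},
])

```text
t: 7.6
tcp_pos: [0.4416, -0.16, -0.0171]
tool_rot: [0.71, 0.704, -0.006, -0.009]
force: [0.4, 0.3, 0.4]
finger_gap: 0.999
```

Emit:
send_rows([
  {"delta_pos": [0, 0, -0.8], "yaw": 0},
  {"delta_pos": [0, 0, 0], "yaw": 0},
])

```text
t: 7.85
tcp_pos: [0.4414, -0.16, -0.0258]
tool_rot: [0.71, 0.704, -0.006, -0.009]
force: [0.5, -0.8, 0.4]
finger_gap: 1.001
```

Emit:
send_rows([
  {"delta_pos": [0, 0, 0], "yaw": 0},
  {"delta_pos": [0, 0, 0], "yaw": 0},
  {"delta_pos": [0, 0, 0], "yaw": 0},
  {"delta_pos": [0, 0, 0], "yaw": 0},
  {"delta_pos": [0, 0, 0], "yaw": 0},
], grip=1, force=60)

```text
t: 8.48
tcp_pos: [0.4415, -0.16, -0.0253]
tool_rot: [0.71, 0.704, -0.006, -0.009]
force: [-0.4, -0.2, -1.4]
finger_gap: 0.505
```

Gripped, with the gap at 0.505, about 43 mm. I lift, weigh and shake.

Emit:
send_rows([
  {"delta_pos": [0, 0, 2.5], "yaw": 0},
  {"delta_pos": [0, 0, 2.5], "yaw": 0},
  {"delta_pos": [0, 0, 0], "yaw": 0},
  {"delta_pos": [0, 0, 0], "yaw": 0},
])

```text
t: 8.98
tcp_pos: [0.4409, -0.1596, 0.0244]
tool_rot: [0.71, 0.704, -0.006, -0.01]
force: [-0.5, -0.2, -1.3]
finger_gap: 0.504
```

```bash
python3 -c "
from h import *
weigh(8)"
```

```text
t 9.325 tcp [ 0.4409 -0.1596  0.0244] yaw 89.5 F [-0.03  0.12 -1.09] sd [0.35 0.28 0.36] tau [-38.18  -6.2 ] gap 0.507
```

Emit:
send_rows([
  {"delta_pos": [0, 4, 0], "yaw": 0},
  {"delta_pos": [0, -4, 0], "yaw": 0},
  {"delta_pos": [0, 4, 0], "yaw": 0},
  {"delta_pos": [0, -4, 0], "yaw": 0},
  {"delta_pos": [0, 0, 0], "yaw": 0},
])

```text
t: 10.0
tcp_pos: [0.4447, -0.1574, 0.0238]
tool_rot: [0.708, 0.706, -0.005, -0.009]
force: [-0.4, -0.1, -1.1]
finger_gap: 0.505
```

```bash
python3 -c "
from h import *
weigh(8)"
```

```text
t 10.35 tcp [ 0.4419 -0.1545  0.0236] yaw 89.9 F [ 0.1   0.31 -0.88] sd [0.63 0.51 0.41] tau [-38.02  -6.5 ] gap 0.504
```

Box 1 weighs about 1.0 N, so it is empty. I set it back and go on to box 2, at (430,-23), 97.5°.

Emit:
send_rows([
  {"delta_pos": [0, -0.5, -2.0], "yaw": 0},
  {"delta_pos": [0, 0, -2.0], "yaw": 0},
  {"delta_pos": [0, 0, -0.8], "yaw": 0},
  {"delta_pos": [0, 0, 0], "yaw": 0},
])

```text
t: 10.9
tcp_pos: [0.4426, -0.1599, -0.0249]
tool_rot: [0.708, 0.706, -0.005, -0.011]
force: [-0.4, 0.3, -1.2]
finger_gap: 0.504
```

Emit:
send_rows([
  {"delta_pos": [0, 0, 0], "yaw": 0},
  {"delta_pos": [0, 0, 0], "yaw": 0},
  {"delta_pos": [0, 0, 0], "yaw": 0},
  {"delta_pos": [0, 0, 4], "yaw": 0},
  {"delta_pos": [0, 0, 5], "yaw": 0},
  {"delta_pos": [-0.2, 4.5, 0], "yaw": 0.067},
  {"delta_pos": [-0.4, 4.5, 0], "yaw": 0.067},
  {"delta_pos": [-0.4, 4.5, 0], "yaw": 0},
  {"delta_pos": [0, 0, 0], "yaw": 0},
  {"delta_pos": [0, 0, 0], "yaw": 0},
], grip=-1)

```text
t: 12.15
tcp_pos: [0.4359, -0.0239, 0.0718]
tool_rot: [0.658, 0.753, -0.004, -0.005]
force: [-0.7, 0.2, 0.5]
finger_gap: 1.001
```

Run:
```python
from h import *
im,s=snap('wrist','w3.png');print(s['t'],s['tcp_pos'],yaw(s));labels('wrist',im,s)
im,s=snap('scene');labels('scene',im,s)
```

```text
12.15 [ 0.43586333 -0.02393258  0.07175648] 97.70139325648397
wrist px [279 220] xy mm [431.9 -23.1] size [30.8 46.8] ang 97.5
wrist px [454 261] xy mm [541.5 -36.1] size [30.9 46.8] ang 89.2
scene px [296 146] xy mm [ 330.6 -117.4] size [31.4 47.4] ang 64.8
scene px [263 168] xy mm [ 442.5 -161.3] size [29.9 45.8] ang 89.0
scene px [314 180] xy mm [430.5 -24.9] size [30.2 45.9] ang 97.8
scene px [245 198] xy mm [ 554.9 -155.4] size [29.8 46. ] ang 81.3
scene px [292 209] xy mm [540.4 -37.7] size [30.  45.9] ang 88.8
scene px [277 242] xy mm [644.7 -29.6] size [30.2 45.9] ang 87.0
```

Emit:
send_rows([
  {"delta_pos": [-0.4, 0, -3.0], "yaw": 0},
  {"delta_pos": [0, 0, -4.0], "yaw": 0},
  {"delta_pos": [0, 0, -2.0], "yaw": 0},
  {"delta_pos": [0, 0, -0.6], "yaw": 0},
  {"delta_pos": [0, 0, 0], "yaw": 0},
])

```text
t: 12.88
tcp_pos: [0.4359, -0.0307, -0.0266]
tool_rot: [0.662, 0.75, -0.003, -0.001]
force: [0.7, 0.8, -0.3]
finger_gap: 0.998
```

Emit:
send_rows([
  {"delta_pos": [0, 0, 0], "yaw": 0},
  {"delta_pos": [0, 0, 0], "yaw": 0},
  {"delta_pos": [0, 0, 0], "yaw": 0},
  {"delta_pos": [0, 0, 0], "yaw": 0},
  {"delta_pos": [0, 0, 0], "yaw": 0},
], grip=1)

```text
t: 13.5
tcp_pos: [0.4372, -0.0314, -0.0243]
tool_rot: [0.662, 0.749, -0.002, 0.001]
force: [-0.1, -0.5, -2.6]
finger_gap: 0.501
```

Emit:
send_rows([
  {"delta_pos": [0, 0, 2.5], "yaw": 0},
  {"delta_pos": [0, 0, 2.5], "yaw": 0},
  {"delta_pos": [-0.5, 3.5, 0], "yaw": 0},
  {"delta_pos": [0.5, -3.5, 0], "yaw": 0},
  {"delta_pos": [-0.5, 3.5, 0], "yaw": 0},
  {"delta_pos": [0.5, -3.5, 0], "yaw": 0},
  {"delta_pos": [0, 0, 0], "yaw": 0},
])

```text
t: 14.38
tcp_pos: [0.4402, -0.0282, 0.0267]
tool_rot: [0.66, 0.752, -0.0, 0.002]
force: [-0.1, -0.8, -1.9]
finger_gap: 0.507
```

```bash
python3 -c "
from h import *
weigh(8)"
```

```text
t 14.725 tcp [ 0.4373 -0.0264  0.0265] yaw 97.5 F [-0.1  -0.01 -2.44] sd [0.36 0.79 0.45] tau [-36.03  -5.12] gap 0.503
```

Box 2 weighs about 2.4 N, so it is full. I carry it over the tray and look down at the tray with the wrist camera.

Emit:
send_rows([
  {"delta_pos": [0, 0, 4.0], "yaw": 0},
  {"delta_pos": [1.5, 2, 4.0], "yaw": 0.06},
  {"delta_pos": [3, 4, 1], "yaw": 0.09},
  {"delta_pos": [3, 4, 0], "yaw": 0.09},
  {"delta_pos": [3, 4, 0], "yaw": 0.09},
  {"delta_pos": [3, 4, 0], "yaw": 0.09},
  {"delta_pos": [1.3, 2, 0], "yaw": 0.013},
  {"delta_pos": [0, 0, 0], "yaw": 0},
  {"delta_pos": [0, 0, 0], "yaw": 0},
])

```text
t: 15.9
tcp_pos: [0.5845, 0.1806, 0.1177]
tool_rot: [0.477, 0.879, -0.004, -0.003]
force: [-0.7, -1.3, -2.5]
finger_gap: 0.506
```

Run:
```python
from h import *
im,s=snap('wrist');cv2.imwrite('pics/w4.png',cv2.convertScaleAbs(im,alpha=1.6,beta=15));print(s['t'],s['tcp_pos'].tolist(),s['tool_rot'].tolist(),yaw(s),s['force'],s['finger_gap'])
```

```text
15.9 [0.5844706468942628, 0.18055702695171924, 0.11770217960107401] [0.47710757356338557, 0.8788334143935278, -0.003731491347771378, -0.002503790365442988] 123.00604617051941 [-0.72907856 -1.25854754 -2.5007087 ] 0.5064259529435492
```

View pics/w4.png

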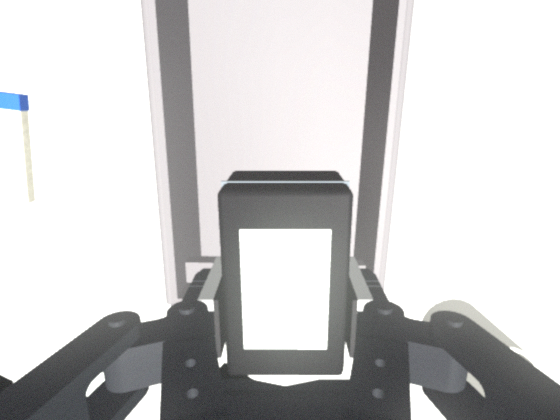

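The picture shows the tray under the held box: floor edges from (191,0) to (201,255) on the left and (372,0) to (358,235) on the right, and the ledge's front edge at v≈258. I refine the tray axis from these.

Run:
```python
from h import *
np.set_printoptions(precision=1,suppress=True)
s=manip.sense()
for nm,px,z in(('floorL',[(191,0),(201,255)],.004),('floorR',[(372,0),(358,235)],.004),('rimL',[(144,0),(172,300)],.074),('rimR',[(412,0),(386,280)],.074),('ledge',[(188,258),(216,258)],.051)):
    P=unproj('wrist',px,z,s)[:,:2]*1000;d=P[1]-P[0]
    c=np.array([532,257]);a=np.radians(122.3);Y=np.array([np.cos(a),np.sin(a)]);X=np.array([Y[1],-Y[0]])
    print(nm,P.tolist().__repr__()[:0],P.round(1).ravel(),'ang',np.degrees(np.arctan2(d[1],d[0]))%180,'local x',(P-c)@X,'y',(P-c)@Y)
```

```text
floorL  [453.1 260.6 553.9  94.2] ang 121.21002115593275 local x [-64.8 -68.5] y [  45.2 -149.3]
floorR  [559.8 329.2 655.2 182. ] ang 122.94731369722547 local x [62.1 64.1] y [  46.2 -129.2]
rimL  [455.  242.4 551.9  90.9] ang 122.58894336586087 local x [-72.8 -71.9] y [  28.8 -151. ]
rimR  [574.4 319.3 662.7 181.2] ang 122.59664270455897 local x [69.1 70. ] y [  30.  -133.9]
ledge  [546.1 111.3 562.9 122.3] ang 33.14077707142896 local x [-66.  -45.9] y [-130.7 -130.4]
```

Emit:
send_rows([
  {"delta_pos": [-0.1, -0.8, -1.0], "yaw": -0.01},
  {"delta_pos": [0, 0, -2.0], "yaw": 0},
  {"delta_pos": [0, 0, -1.0], "yaw": 0},
  {"delta_pos": [0, 0, 0], "yaw": 0},
])

```text
t: 16.45
tcp_pos: [0.581, 0.1673, 0.0756]
tool_rot: [0.484, 0.875, -0.005, -0.004]
force: [-0.4, -0.3, -2.0]
finger_gap: 0.509
```

Emit:
send_rows([
  {"delta_pos": [0.2, 0.55, 0], "yaw": 0.013},
  {"delta_pos": [0, 0, -4.0], "yaw": 0},
  {"delta_pos": [0, 0, -4.0], "yaw": 0},
  {"delta_pos": [0, 0, -1.2], "yaw": 0},
  {"delta_pos": [0, 0, 0], "yaw": 0},
])

```text
t: 17.08
tcp_pos: [0.5885, 0.1743, -0.0141]
tool_rot: [0.478, 0.878, -0.002, 0.001]
force: [0.1, 0.4, -1.7]
finger_gap: 0.507
```

Emit:
send_rows([
  {"delta_pos": [-0.45, -0.1, -0.3], "yaw": 0},
  {"delta_pos": [0, 0, -0.2], "yaw": 0},
  {"delta_pos": [0, 0, 0], "yaw": 0},
])

```text
t: 17.45
tcp_pos: [0.5863, 0.1738, -0.0157]
tool_rot: [0.478, 0.879, 0.0, 0.004]
force: [-0.2, 0.2, -2.7]
finger_gap: 0.504
```

Emit:
send_rows([
  {"delta_pos": [0, 0, 0], "yaw": 0},
  {"delta_pos": [0, 0, 0], "yaw": 0},
  {"delta_pos": [0, 0, 0], "yaw": 0},
  {"delta_pos": [0, 0, 4], "yaw": 0},
  {"delta_pos": [0, 0, 5], "yaw": 0},
  {"delta_pos": [0, 0, 4], "yaw": 0},
  {"delta_pos": [0, 0, 0], "yaw": 0},
], grip=-0.4)

```text
t: 18.32
tcp_pos: [0.5874, 0.1735, 0.1203]
tool_rot: [0.478, 0.879, 0.001, 0.005]
force: [0.2, 0.2, -0.4]
finger_gap: 0.701
```

Run:
```python
from h import *
im,s=snap('wrist');print(s['t'],s['tcp_pos'],yaw(s),s['finger_gap']);labels('wrist',im,s,.040)
im,s=snap('scene');labels('scene',im,s)
```

```text
18.325 [0.58740758 0.17345585 0.12029708] 122.92753402115339 0.7005087833426076
wrist px [282 189] xy mm [580.8 180.5] size [31.7 47.2] ang 122.8
wrist px [443 407] xy mm [806.5  97.7] size [34.4 41. ] ang 32.5
scene px [296 146] xy mm [ 330.7 -117.2] size [32.1 48.2] ang 65.4
scene px [263 168] xy mm [ 442.6 -161.3] size [30.5 46.3] ang 89.8
scene px [245 198] xy mm [ 555.1 -155.6] size [30.1 46.7] ang 81.5
scene px [292 209] xy mm [540.4 -37.7] size [30.2 46.5] ang 89.4
scene px [277 242] xy mm [644.7 -29.6] size [30.5 46.3] ang 87.0
scene px [376 251] xy mm [576.6 179.3] size [30.4 46.7] ang 122.9
```

Box 2 lies in the tray at (581,180), within 3 mm of plan. Next is box 4, at (541.5,-36), 89.2°.

Emit:
send_rows([
  {"delta_pos": [-1.1, -5.2, 0], "yaw": -0.147},
  {"delta_pos": [-1.1, -5.2, 0], "yaw": -0.147},
  {"delta_pos": [-1.1, -5.2, 0], "yaw": -0.147},
  {"delta_pos": [-1.1, -5.2, 0], "yaw": -0.147},
  {"delta_pos": [0, 0, -4], "yaw": 0},
  {"delta_pos": [0, 0, -2], "yaw": 0},
  {"delta_pos": [0, 0, 0], "yaw": 0},
  {"delta_pos": [0, 0, 0], "yaw": 0},
], grip=-1)

```text
t: 19.42
tcp_pos: [0.533, -0.0398, 0.0442]
tool_rot: [0.719, 0.695, -0.005, -0.006]
force: [0.5, 0.0, 0.3]
finger_gap: 0.998
```

Emit:
send_rows([
  {"delta_pos": [0.85, 0.4, -1.5], "yaw": 0.02},
  {"delta_pos": [0, 0, -2.0], "yaw": 0},
  {"delta_pos": [0, 0, -2.0], "yaw": 0},
  {"delta_pos": [0, 0, -1.0], "yaw": 0},
  {"delta_pos": [0, 0, 0], "yaw": 0},
  {"delta_pos": [0, 0, 0], "yaw": 0},
])

```text
t: 20.18
tcp_pos: [0.5471, -0.0338, -0.022]
tool_rot: [0.709, 0.705, -0.003, -0.002]
force: [-0.9, -0.5, 0.2]
finger_gap: 1.003
```

Emit:
send_rows([
  {"delta_pos": [-0.5, -0.2, -0.3], "yaw": 0},
  {"delta_pos": [0, 0, 0], "yaw": 0},
])

```text
t: 20.42
tcp_pos: [0.5425, -0.0361, -0.0241]
tool_rot: [0.709, 0.705, -0.003, -0.001]
force: [1.1, 0.3, 0.1]
finger_gap: 1.003
```

Emit:
send_rows([
  {"delta_pos": [0, 0, 0], "yaw": 0},
  {"delta_pos": [0, 0, 0], "yaw": 0},
  {"delta_pos": [0, 0, 0], "yaw": 0},
  {"delta_pos": [0, 0, 0], "yaw": 0},
  {"delta_pos": [0, 0, 0], "yaw": 0},
], grip=1)

```text
t: 21.05
tcp_pos: [0.5428, -0.0364, -0.0232]
tool_rot: [0.709, 0.705, -0.002, -0.001]
force: [-0.3, -0.9, 1.4]
finger_gap: 0.504
```

Emit:
send_rows([
  {"delta_pos": [0, 0, 2.5], "yaw": 0},
  {"delta_pos": [0, 0, 2.5], "yaw": 0},
  {"delta_pos": [0, 3.5, 0], "yaw": 0},
  {"delta_pos": [0, -3.5, 0], "yaw": 0},
  {"delta_pos": [0, 3.5, 0], "yaw": 0},
  {"delta_pos": [0, -3.5, 0], "yaw": 0},
  {"delta_pos": [0, 0, 0], "yaw": 0},
])

```text
t: 21.92
tcp_pos: [0.5428, -0.0337, 0.0252]
tool_rot: [0.708, 0.706, -0.003, -0.002]
force: [0.1, 0.3, -2.3]
finger_gap: 0.503
```

```bash
python3 -c "
from h import *
weigh(8)"
```

```text
t 22.275 tcp [ 0.5415 -0.0318  0.0253] yaw 89.9 F [-0.12  0.09 -2.61] sd [0.63 0.54 0.3 ] tau [-43.64  -9.48] gap 0.5
```

Box 4 weighs about 2.6 N, so it is full. I take it to the far slot, at (482,333).

Emit:
send_rows([
  {"delta_pos": [0, 0, 4.5], "yaw": 0},
  {"delta_pos": [0, 2, 4.5], "yaw": 0.04},
  {"delta_pos": [-0.9, 5, 0], "yaw": 0.08},
  {"delta_pos": [-0.9, 5, 0], "yaw": 0.08},
  {"delta_pos": [-0.9, 5, 0], "yaw": 0.08},
  {"delta_pos": [-0.9, 5, 0], "yaw": 0.08},
  {"delta_pos": [-0.9, 5, 0], "yaw": 0.08},
  {"delta_pos": [-0.9, 5, 0], "yaw": 0.08},
  {"delta_pos": [-0.6, 4.5, 0], "yaw": 0.04},
  {"delta_pos": [0, 0, 0], "yaw": 0},
])

```text
t: 23.58
tcp_pos: [0.4789, 0.3445, 0.1187]
tool_rot: [0.478, 0.878, -0.001, -0.001]
force: [0.6, -0.8, -2.1]
finger_gap: 0.503
```

Emit:
send_rows([
  {"delta_pos": [0, 0, 0], "yaw": 0},
])

```text
t: 23.7
tcp_pos: [0.4782, 0.3442, 0.1184]
tool_rot: [0.477, 0.879, -0.002, -0.001]
force: [0.1, 0.3, -2.7]
finger_gap: 0.505
```

Emit:
send_rows([
  {"delta_pos": [0.4, -1.1, 0], "yaw": -0.007},
  {"delta_pos": [0, 0, 0], "yaw": 0},
  {"delta_pos": [0, 0, -4], "yaw": 0},
  {"delta_pos": [0, 0, -4], "yaw": 0},
  {"delta_pos": [0, 0, -3], "yaw": 0},
  {"delta_pos": [0, 0, 0], "yaw": 0},
])

```text
t: 24.45
tcp_pos: [0.4866, 0.3262, 0.0074]
tool_rot: [0.486, 0.874, -0.001, 0.001]
force: [-0.1, 0.0, -1.9]
finger_gap: 0.501
```

Emit:
send_rows([
  {"delta_pos": [-0.4, 0.65, 0], "yaw": 0.01},
  {"delta_pos": [0, 0, -1.3], "yaw": 0},
  {"delta_pos": [0, 0, -1.1], "yaw": 0},
  {"delta_pos": [0, 0, 0], "yaw": 0},
])

```text
t: 24.95
tcp_pos: [0.4854, 0.3337, -0.0144]
tool_rot: [0.482, 0.876, 0.002, 0.003]
force: [-0.6, 0.4, -2.1]
finger_gap: 0.501
```

Emit:
send_rows([
  {"delta_pos": [-0.3, 0, -0.4], "yaw": 0},
  {"delta_pos": [0, 0, 0], "yaw": 0},
])

```text
t: 25.2
tcp_pos: [0.4827, 0.334, -0.0183]
tool_rot: [0.482, 0.876, 0.002, 0.003]
force: [0.9, 0.1, -2.1]
finger_gap: 0.502
```

Emit:
send_rows([
  {"delta_pos": [0, 0, 0], "yaw": 0},
  {"delta_pos": [0, 0, 0], "yaw": 0},
  {"delta_pos": [0, 0, 0], "yaw": 0},
  {"delta_pos": [0, 0, 4], "yaw": 0},
  {"delta_pos": [0, 0, 5], "yaw": 0},
  {"delta_pos": [0, 0, 4], "yaw": 0},
  {"delta_pos": [0, 0, 0], "yaw": 0},
], grip=-0.4)

```text
t: 26.08
tcp_pos: [0.4835, 0.3342, 0.1166]
tool_rot: [0.482, 0.876, 0.003, 0.004]
force: [0.2, -0.9, 0.1]
finger_gap: 0.697
```

Run:
```python
from h import *
im,s=snap('wrist','w5.png');print(s['t'],s['tcp_pos'],yaw(s),s['finger_gap']);labels('wrist',im,s,.040)
im,s=snap('scene');labels('scene',im,s)
```

```text
26.075 [0.48350403 0.33419668 0.11663639] 122.40904745021578 0.697319085271391
wrist px [282 202] xy mm [482.1 334.3] size [31.7 47. ] ang 122.2
wrist px [443 407] xy mm [697.9 259.1] size [33.7 40.4] ang 31.8
scene px [252 130] xy mm [ 320.3 -254. ] size [33.1 47.7] ang 96.2
scene px [296 146] xy mm [ 330.6 -117.4] size [30.7 46.6] ang 65.5
scene px [263 168] xy mm [ 442.6 -161.4] size [29.6 45.5] ang 90.7
scene px [245 198] xy mm [ 555.1 -155.6] size [29.4 45.6] ang 82.2
scene px [277 242] xy mm [644.8 -29.7] size [29.7 45.7] ang 86.9
scene px [456 241] xy mm [477.7 333.8] size [29.8 45.8] ang 122.2
scene px [376 251] xy mm [576.7 179.2] size [30. 46.] ang 122.7
```

Placed at (482,334). Next is box 5, at (646,-28), 87°.

Emit:
send_rows([
  {"delta_pos": [2.3, -5.2, 0], "yaw": -0.09},
  {"delta_pos": [2.3, -5.2, 0], "yaw": -0.09},
  {"delta_pos": [2.3, -5.2, 0], "yaw": -0.09},
  {"delta_pos": [2.3, -5.2, 0], "yaw": -0.09},
  {"delta_pos": [2.3, -5.2, 0], "yaw": -0.09},
  {"delta_pos": [2.3, -5.2, 0], "yaw": -0.09},
  {"delta_pos": [2.0, -4.5, 0], "yaw": -0.07},
  {"delta_pos": [0, 0, -3], "yaw": 0},
  {"delta_pos": [0, 0, -3], "yaw": 0},
  {"delta_pos": [0, 0, 0], "yaw": 0},
], grip=-1)

```text
t: 27.42
tcp_pos: [0.6303, -0.0367, 0.0318]
tool_rot: [0.73, 0.684, -0.008, -0.012]
force: [0.0, -0.1, 0.8]
finger_gap: 0.997
```

Emit:
send_rows([
  {"delta_pos": [0, 0, 0], "yaw": 0},
])

```text
t: 27.55
tcp_pos: [0.6299, -0.0365, 0.0313]
tool_rot: [0.73, 0.684, -0.009, -0.012]
force: [0.1, -0.5, -0.7]
finger_gap: 1.004
```

Emit:
send_rows([
  {"delta_pos": [1.4, 0.7, 0], "yaw": 0.01},
  {"delta_pos": [0, 0, -1.5], "yaw": 0},
  {"delta_pos": [0, 0, -2.0], "yaw": 0},
  {"delta_pos": [0, 0, -1.5], "yaw": 0},
  {"delta_pos": [0, 0, 0], "yaw": 0},
])

```text
t: 28.18
tcp_pos: [0.6458, -0.0277, -0.0205]
tool_rot: [0.725, 0.688, -0.008, -0.011]
force: [0.0, 0.6, -0.3]
finger_gap: 1.003
```

Emit:
send_rows([
  {"delta_pos": [0, 0, -0.4], "yaw": 0},
  {"delta_pos": [0, 0, 0], "yaw": 0},
])

```text
t: 28.42
tcp_pos: [0.6457, -0.0279, -0.0248]
tool_rot: [0.725, 0.688, -0.008, -0.011]
force: [-0.0, 0.5, -0.1]
finger_gap: 1.001
```

Emit:
send_rows([
  {"delta_pos": [0, 0, 0], "yaw": 0},
  {"delta_pos": [0, 0, 0], "yaw": 0},
  {"delta_pos": [0, 0, 0], "yaw": 0},
  {"delta_pos": [0, 0, 0], "yaw": 0},
  {"delta_pos": [0, 0, 0], "yaw": 0},
], grip=1)

```text
t: 29.05
tcp_pos: [0.6469, -0.0283, -0.023]
tool_rot: [0.725, 0.688, -0.007, -0.01]
force: [0.0, -0.3, -0.0]
finger_gap: 0.504
```

Emit:
send_rows([
  {"delta_pos": [0, 0, 2.5], "yaw": 0},
  {"delta_pos": [0, 0, 2.5], "yaw": 0},
  {"delta_pos": [0, 3.5, 0], "yaw": 0},
  {"delta_pos": [0, -3.5, 0], "yaw": 0},
  {"delta_pos": [0, 3.5, 0], "yaw": 0},
  {"delta_pos": [0, -3.5, 0], "yaw": 0},
  {"delta_pos": [0, 0, 0], "yaw": 0},
])

```text
t: 29.92
tcp_pos: [0.647, -0.0268, 0.027]
tool_rot: [0.725, 0.689, -0.007, -0.011]
force: [-0.8, 0.6, -0.5]
finger_gap: 0.506
```

```bash
python3 -c "
from h import *
weigh(8)"
```

```text
t 30.275 tcp [ 0.6462 -0.0242  0.0269] yaw 87.2 F [-0.02  0.37 -0.78] sd [0.46 0.59 0.37] tau [-50.4  -13.13] gap 0.508
```

Box 5 weighs about 0.8 N, so it is empty. I put it back and go to box 3, at (556.5,-154), 82°.

Emit:
send_rows([
  {"delta_pos": [0, -0.3, -2.0], "yaw": 0},
  {"delta_pos": [0, 0, -2.0], "yaw": 0},
  {"delta_pos": [0, 0, -0.9], "yaw": 0},
  {"delta_pos": [0, 0, 0], "yaw": 0},
])

```text
t: 30.82
tcp_pos: [0.6462, -0.0272, -0.0234]
tool_rot: [0.724, 0.69, -0.007, -0.012]
force: [-1.4, 1.0, 8.6]
finger_gap: 0.504
```

Emit:
send_rows([
  {"delta_pos": [0, 0, 0], "yaw": 0},
  {"delta_pos": [0, 0, 0], "yaw": 0},
  {"delta_pos": [0, 0, 0], "yaw": 0},
  {"delta_pos": [0, 0, 4], "yaw": 0},
  {"delta_pos": [0, 0, 5], "yaw": 0},
  {"delta_pos": [-2.9, -4, 0], "yaw": -0.04},
  {"delta_pos": [-2.9, -4, 0], "yaw": -0.04},
  {"delta_pos": [-2.9, -4, 0], "yaw": 0},
  {"delta_pos": [0, 0, -3], "yaw": 0},
  {"delta_pos": [0, 0, 0], "yaw": 0},
], grip=-1)

```text
t: 32.08
tcp_pos: [0.557, -0.1507, 0.0364]
tool_rot: [0.751, 0.66, -0.007, -0.011]
force: [0.1, 1.3, -0.1]
finger_gap: 0.996
```

Run:
```python
from h import *
im,s=snap('wrist');print(s['t'],s['tcp_pos'],yaw(s),s['finger_gap']);labels('wrist',im,s)
im,s=snap('scene');labels('scene',im,s)
```

```text
32.075 [ 0.55700824 -0.15072413  0.0364314 ] 82.58127716598099 0.9956886326710387
wrist px [ 78 283] xy mm [ 444.4 -159.8] size [30.8 47. ] ang 89.7
scene px [296 146] xy mm [ 330.7 -117.4] size [31.9 47.9] ang 65.4
scene px [245 198] xy mm [ 555.1 -155.7] size [30.1 46.6] ang 81.5
scene px [456 241] xy mm [477.7 333.8] size [30.3 46.5] ang 122.2
scene px [277 243] xy mm [646.4 -28.8] size [30.2 46.3] ang 87.3
scene px [376 251] xy mm [576.7 179.4] size [30.3 46.7] ang 122.7
```

Emit:
send_rows([
  {"delta_pos": [0, -0.2, -2], "yaw": -0.01},
  {"delta_pos": [0, 0, -2.0], "yaw": 0},
  {"delta_pos": [0, 0, -1.4], "yaw": 0},
  {"delta_pos": [0, 0, 0], "yaw": 0},
])

```text
t: 32.67
tcp_pos: [0.5647, -0.1524, -0.013]
tool_rot: [0.753, 0.658, -0.004, -0.004]
force: [-0.3, -0.5, -0.3]
finger_gap: 0.999
```

Emit:
send_rows([
  {"delta_pos": [-0.7, -0.15, -0.5], "yaw": 0},
  {"delta_pos": [-0.1, 0, -0.6], "yaw": 0},
  {"delta_pos": [0, 0, 0], "yaw": 0},
])

```text
t: 33.05
tcp_pos: [0.5573, -0.1541, -0.023]
tool_rot: [0.752, 0.659, -0.004, -0.003]
force: [0.0, 0.5, -0.2]
finger_gap: 1.004
```

Emit:
send_rows([
  {"delta_pos": [0, 0, 0], "yaw": 0},
  {"delta_pos": [0, 0, 0], "yaw": 0},
  {"delta_pos": [0, 0, 0], "yaw": 0},
  {"delta_pos": [0, 0, 0], "yaw": 0},
  {"delta_pos": [0, 0, 0], "yaw": 0},
], grip=1)

```text
t: 33.67
tcp_pos: [0.5578, -0.1545, -0.0223]
tool_rot: [0.753, 0.658, -0.003, -0.002]
force: [-0.8, 0.0, 0.6]
finger_gap: 0.507
```

Emit:
send_rows([
  {"delta_pos": [0, 0, 2.5], "yaw": 0},
  {"delta_pos": [0, 0, 2.5], "yaw": 0},
  {"delta_pos": [0.5, 3.5, 0], "yaw": 0},
  {"delta_pos": [-0.5, -3.5, 0], "yaw": 0},
  {"delta_pos": [0.5, 3.5, 0], "yaw": 0},
  {"delta_pos": [-0.5, -3.5, 0], "yaw": 0},
  {"delta_pos": [0, 0, 0], "yaw": 0},
])

```text
t: 34.55
tcp_pos: [0.5582, -0.1521, 0.0265]
tool_rot: [0.752, 0.659, -0.003, -0.004]
force: [0.2, 0.1, -3.2]
finger_gap: 0.506
```

```bash
python3 -c "
from h import *
weigh(8)"
```

```text
t 34.9 tcp [ 0.5572 -0.1497  0.0265] yaw 82.6 F [-0.17  0.28 -2.29] sd [0.35 0.29 0.4 ] tau [-46.01 -10.87] gap 0.507
```

Box 3 weighs about 2.3 N, so it is full. It goes in the middle slot, at (531.4,257.4).

Emit:
send_rows([
  {"delta_pos": [0, 0, 4.5], "yaw": 0},
  {"delta_pos": [0, 2, 4.5], "yaw": 0.04},
  {"delta_pos": [-0.3, 5, 0], "yaw": 0.09},
  {"delta_pos": [-0.3, 5, 0], "yaw": 0.09},
  {"delta_pos": [-0.3, 5, 0], "yaw": 0.09},
  {"delta_pos": [-0.3, 5, 0], "yaw": 0.09},
  {"delta_pos": [-0.3, 5, 0], "yaw": 0.09},
  {"delta_pos": [-0.3, 5, 0], "yaw": 0.09},
  {"delta_pos": [-0.3, 5, 0], "yaw": 0.09},
  {"delta_pos": [-0.2, 2, 0], "yaw": 0.02},
])

```text
t: 36.2
tcp_pos: [0.5333, 0.2511, 0.1202]
tool_rot: [0.476, 0.88, -0.003, -0.001]
force: [-1.5, 1.1, -2.2]
finger_gap: 0.502
```

Emit:
send_rows([
  {"delta_pos": [0, 0, 0], "yaw": 0},
  {"delta_pos": [0, 0, 0], "yaw": 0},
  {"delta_pos": [0, 0, 0], "yaw": 0},
])

```text
t: 36.58
tcp_pos: [0.5324, 0.2508, 0.12]
tool_rot: [0.475, 0.88, -0.004, -0.002]
force: [-0.1, -0.2, -3.2]
finger_gap: 0.507
```

Emit:
send_rows([
  {"delta_pos": [-0.1, 0.65, 0], "yaw": -0.012},
  {"delta_pos": [0, 0, -4], "yaw": 0},
  {"delta_pos": [0, 0, -4], "yaw": 0},
  {"delta_pos": [0, 0, -3.5], "yaw": 0},
  {"delta_pos": [0, 0, 0], "yaw": 0},
  {"delta_pos": [0, 0, 0], "yaw": 0},
])

```text
t: 37.33
tcp_pos: [0.536, 0.2553, 0.005]
tool_rot: [0.485, 0.875, -0.001, 0.001]
force: [0.3, -0.5, -1.1]
finger_gap: 0.503
```

Emit:
send_rows([
  {"delta_pos": [-0.4, 0.2, -1.0], "yaw": 0.01},
  {"delta_pos": [0, 0, -1.0], "yaw": 0},
  {"delta_pos": [-0.1, 0, -0.3], "yaw": 0},
  {"delta_pos": [0, 0, 0], "yaw": 0},
])

```text
t: 37.83
tcp_pos: [0.533, 0.2582, -0.0159]
tool_rot: [0.48, 0.877, 0.001, 0.003]
force: [0.2, -1.1, -2.5]
finger_gap: 0.507
```

Emit:
send_rows([
  {"delta_pos": [0, 0, 0], "yaw": 0},
  {"delta_pos": [0, 0, 0], "yaw": 0},
  {"delta_pos": [0, 0, 0], "yaw": 0},
  {"delta_pos": [0, 0, 4], "yaw": 0},
  {"delta_pos": [0, 0, 5], "yaw": 0},
  {"delta_pos": [0, 0, 4], "yaw": 0},
  {"delta_pos": [0, 0, 5], "yaw": 0},
  {"delta_pos": [0, 0, 0], "yaw": 0},
], grip=-0.4)

```text
t: 38.83
tcp_pos: [0.5357, 0.2588, 0.1723]
tool_rot: [0.48, 0.877, 0.004, 0.006]
force: [-0.8, 0.2, -0.1]
finger_gap: 0.698
```

Run:
```python
from h import *
im,s=snap('wrist');cv2.imwrite('pics/w6.png',cv2.convertScaleAbs(im,alpha=1.5,beta=15));print(s['t'],s['tcp_pos'],yaw(s),s['finger_gap']);labels('wrist',im,s,.040)
im,s=snap('scene');labels('scene',im,s,.040)
```

```text
38.825 [0.53570342 0.25875432 0.17231769] 122.60948398300668 0.6981931973494807
wrist px [277  70] xy mm [482.2 334.1] size [31.9 47.2] ang 122.3
wrist px [279 183] xy mm [531.8 258.7] size [32.1 47.6] ang 122.4
wrist px [278 279] xy mm [580.2 180.6] size [32.1 48.1] ang 122.7
scene px [296 146] xy mm [ 334.9 -115.7] size [31.5 47.3] ang 64.5
scene px [263 168] xy mm [ 446.3 -159.4] size [29.7 45.6] ang 89.8
scene px [456 241] xy mm [481.3 333.2] size [30.1 45.9] ang 122.1
scene px [277 243] xy mm [649.1 -27.6] size [29.8 46. ] ang 87.4
scene px [417 246] xy mm [531.1 257.8] size [30.2 46. ] ang 122.7
scene px [376 251] xy mm [579.7 179.5] size [30.1 46.3] ang 122.7
```

View pics/w6.png

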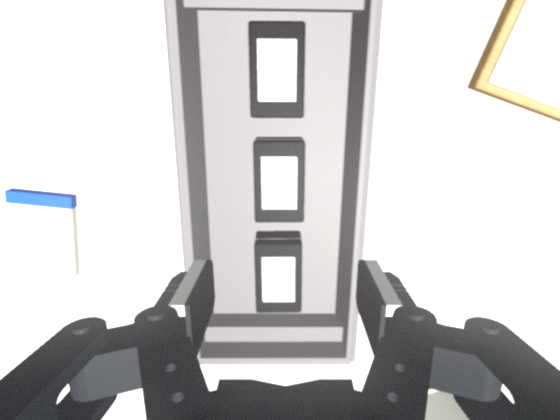

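All three full boxes lie in the tray, with labels at px (277,70), (279,183) and (278,279), flat and in a row. I use this view for the tray pose.

Run:
```python
from h import *
np.set_printoptions(precision=1,suppress=True)
s=manip.sense()
c=np.array([531,257]);a=np.radians(122.5);Y=np.array([np.cos(a),np.sin(a)]);X=np.array([Y[1],-Y[0]])
for nm,px,z in(('floor near -134',[(217,313),(337,313)],.004),('ledge front -134',[(208,327),(343,327)],.051),('ledge back -150',[(205,342),(345,342)],.051),('rim near -154',[(200,360),(354,360)],.074),('far ledge base 134',[(200,11),(352,11)],.004),('rimL out -69',[(168,0),(183,240)],.074),('rimR out 69',[(382,0),(366,200)],.074),('floorL -65',[(199,20),(213,290)],.004),('floorR 65',[(352,20),(341,270)],.004)):
    P=unproj('wrist',px,z,s)[:,:2]*1000;d=P[1]-P[0]
    print(nm,'ang',np.degrees(np.arctan2(d[1],d[0]))%180,'local x',(P-c)@X,'y',(P-c)@Y)
```

```text
floor near -134 ang 32.408356855312846 local x [-69.6  57. ] y [-145.2 -145.4]
ledge front -134 ang 32.399883826683364 local x [-68.7  55.3] y [-129.5 -129.7]
ledge back -150 ang 32.39056067352815 local x [-72.5  58. ] y [-145.6 -145.9]
rim near -154 ang 32.379023593256925 local x [-72.2  62.2] y [-146.7 -147. ]
far ledge base 134 ang 32.55005203209758 local x [-68.3  57.6] y [141.  141.1]
rimL out -69 ang 121.2282849085244 local x [-74.2 -78. ] y [133.2 -34.4]
rimR out 69 ang 121.77449994840848 local x [65.  63.3] y [133.3  -1.9]
floorL -65 ang 121.90186511741007 local x [-69.6 -72.2] y [ 134.3 -118. ]
floorR 65 ang 122.7676358057662 local x [57.9 59. ] y [134.4 -95.4]
```

Run:
```python
from h import *
np.set_printoptions(precision=1,suppress=True)
s=manip.sense();print(s['t'],s['tcp_pos'],s['tool_rot'])
c=np.array([531,257]);a=np.radians(122.5);Y=np.array([np.cos(a),np.sin(a)]);X=np.array([Y[1],-Y[0]])
for z,u in((.004,207.3),(.004,345),(.04,279)):
    P=unproj('wrist',[(u,183)],z,s)[:,:2]*1000;print(P,(P-c)@X,(P-c)@Y)
# grey profile across the tray between boxes, and scene-cam floor corners
im=cv2.imread('pics/w6.png',0)
for v in(130,228): print(v,[int(x) for x in im[v,150:400:3]])
```

```text
38.925 [0.5 0.3 0.2] [0.5 0.9 0.  0. ]
[[473.5 214.7]] [-71.2] [-4.8]
[[583.2 284.4]] [58.8] [-4.9]
[[526.6 258.3]] [-3.1] [3.4]
130 [255, 255, 255, 255, 255, 255, 255, 255, 217, 223, 223, 212, 131, 134, 134, 131, 131, 129, 203, 223, 220, 224, 225, 219, 222, 223, 225, 225, 226, 225, 226, 225, 227, 226, 229, 229, 229, 227, 230, 231, 231, 231, 232, 232, 233, 232, 233, 233, 233, 233, 232, 233, 233, 235, 234, 236, 233, 234, 236, 237, 234, 236, 237, 238, 237, 183, 114, 113, 112, 113, 125, 226, 233, 216, 240, 255, 255, 255, 255, 255, 255, 255, 255, 255]
228 [255, 255, 255, 255, 255, 255, 255, 255, 255, 255, 255, 219, 221, 221, 142, 135, 134, 130, 134, 132, 214, 219, 220, 221, 220, 220, 222, 222, 220, 223, 224, 222, 226, 226, 223, 226, 226, 228, 227, 227, 226, 228, 229, 229, 228, 232, 228, 233, 231, 232, 233, 232, 232, 233, 236, 233, 236, 235, 235, 236, 236, 234, 233, 202, 121, 118, 117, 119, 155, 238, 224, 219, 255, 255, 255, 255, 255, 255, 255, 255, 255, 255, 255, 255]
```

The arm had drifted about 5 mm between the picture and this reading. Allowing for that, the tray centre is about (530,258). All five boxes are weighed: three full ones in the tray, two empties on the bench. Now I fetch the divider.

Emit:
send_rows([
  {"delta_pos": [-0.4, -5.2, 0], "yaw": -0.05},
  {"delta_pos": [-0.4, -5.2, 0], "yaw": -0.05},
  {"delta_pos": [-0.4, -5.2, 0], "yaw": -0.05},
  {"delta_pos": [-0.4, -5.2, 0], "yaw": -0.05},
  {"delta_pos": [-0.4, -5.2, 0], "yaw": -0.05},
  {"delta_pos": [-0.4, -5.2, 0], "yaw": -0.05},
  {"delta_pos": [-0.4, -5.2, 0], "yaw": -0.05},
  {"delta_pos": [-0.4, -5.2, 0], "yaw": -0.05},
  {"delta_pos": [-0.4, -5.2, 0], "yaw": -0.05},
  {"delta_pos": [-0.4, -5.2, 0], "yaw": -0.05},
], grip=-0.4)

```text
t: 40.17
tcp_pos: [0.4805, -0.2711, 0.1507]
tool_rot: [0.686, 0.728, -0.002, -0.011]
force: [0.2, -0.6, 0.7]
finger_gap: 0.704
```

Emit:
send_rows([
  {"delta_pos": [-0.4, -5.2, 0], "yaw": -0.05},
  {"delta_pos": [-0.4, -5, -2], "yaw": -0.05},
  {"delta_pos": [0, 0, -2], "yaw": 0},
  {"delta_pos": [0, 0, 0], "yaw": 0},
  {"delta_pos": [0, 0, 0], "yaw": 0},
  {"delta_pos": [0, 0, 0], "yaw": 0},
  {"delta_pos": [0, 0, 0], "yaw": 0},
])

```text
t: 41.05
tcp_pos: [0.4686, -0.3773, 0.102]
tool_rot: [0.724, 0.69, -0.001, -0.016]
force: [0.1, 0.3, 0.5]
finger_gap: 0.7
```

Run:
```python
from h import *
im,s=snap('wrist');cv2.imwrite('pics/w7.png',cv2.convertScaleAbs(im,alpha=1.4,beta=10));print(s['t'],s['tcp_pos'].tolist(),s['tool_rot'].tolist(),yaw(s),s['finger_gap'])
print('next',manip.sense()['tcp_pos'])
```

```text
41.05 [0.4686300365408238, -0.3772733724165625, 0.10196573650098104] [0.7238914507361464, 0.6897241172021081, -0.0011372985545147812, -0.016140515880476446] 87.23084129815327 0.7001610221915486
next [ 0.46867761 -0.3772441   0.10203027]
```

View pics/w7.png

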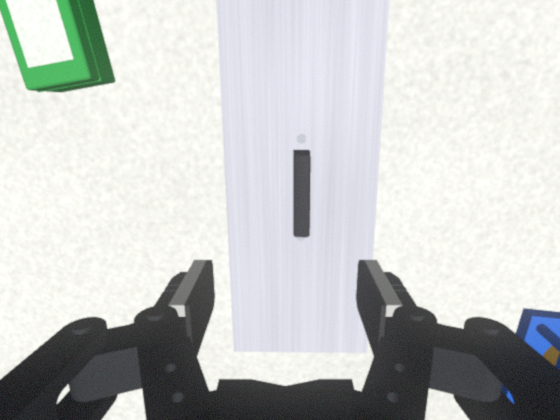

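The handle spans (302,151) to (302,237) px, and the sheet's near edge is at v=351.

Run:
```python
from h import *
np.set_printoptions(precision=1,suppress=True)
s=manip.sense()
print(unproj('wrist',[(302,151),(301.5,237),(302,194)],.030,s)*1000)
P=unproj('wrist',[(218,0),(234,351),(388,0),(366,351)],.004,s)*1000;print(P)
for i in(0,2): d=P[i]-P[i+1];print(np.degrees(np.arctan2(d[1],d[0])))
```

```text
[[ 480.7 -337.6   30. ]
 [ 478.1 -398.7   30. ]
 [ 479.6 -367.2   30. ]]
[[ 428.5 -237.1    4. ]
 [ 415.5 -511.2    4. ]
 [ 541.9 -243.5    4. ]
 [ 529.8 -514.7    4. ]]
87.27254623625875
87.44730594459661
```

Emit:
send_rows([
  {"delta_pos": [1.1, 0.9, -2], "yaw": 0.003},
  {"delta_pos": [0, 0, -3], "yaw": 0},
  {"delta_pos": [0, 0, -3], "yaw": 0},
  {"delta_pos": [0, 0, 0], "yaw": 0},
  {"delta_pos": [0, 0, 0], "yaw": 0},
])

```text
t: 41.72
tcp_pos: [0.4833, -0.3648, 0.0188]
tool_rot: [0.722, 0.692, -0.001, -0.015]
force: [0.3, 0.2, 0.1]
finger_gap: 0.701
```

Emit:
send_rows([
  {"delta_pos": [-0.4, -0.3, -1], "yaw": 0},
  {"delta_pos": [0, 0, -1.2], "yaw": 0},
  {"delta_pos": [0, 0, -0.7], "yaw": 0},
  {"delta_pos": [0, 0, 0], "yaw": 0},
])

```text
t: 42.22
tcp_pos: [0.4801, -0.3691, -0.0101]
tool_rot: [0.722, 0.692, -0.001, -0.013]
force: [-0.9, 0.1, 1.0]
finger_gap: 0.705
```

Emit:
send_rows([
  {"delta_pos": [0, 0.1, -0.3], "yaw": 0},
  {"delta_pos": [0, 0, 0], "yaw": 0},
])

```text
t: 42.48
tcp_pos: [0.4803, -0.3683, -0.013]
tool_rot: [0.722, 0.692, -0.001, -0.013]
force: [0.7, -0.0, -0.2]
finger_gap: 0.7
```

Emit:
send_rows([
  {"delta_pos": [0, 0, 0], "yaw": 0},
  {"delta_pos": [0, 0, 0], "yaw": 0},
  {"delta_pos": [0, 0, 0], "yaw": 0},
  {"delta_pos": [0, 0, 0], "yaw": 0},
  {"delta_pos": [0, 0, 0], "yaw": 0},
], grip=1, force=90)

```text
t: 43.1
tcp_pos: [0.4803, -0.3684, -0.0122]
tool_rot: [0.722, 0.692, -0.001, -0.012]
force: [-0.0, 0.7, -0.6]
finger_gap: 0.106
```

Emit:
send_rows([
  {"delta_pos": [0, 0, 1.5], "yaw": 0},
  {"delta_pos": [0, 0, 1.5], "yaw": 0},
  {"delta_pos": [0, 0, 0], "yaw": 0},
  {"delta_pos": [0, 0, 0], "yaw": 0},
])

```text
t: 43.6
tcp_pos: [0.4804, -0.3682, 0.0199]
tool_rot: [0.722, 0.692, -0.001, -0.012]
force: [-0.0, -0.1, -2.7]
finger_gap: 0.107
```

The divider is held, about 2.6 N and gap 0.107. I raise it and carry it over the tray.

Emit:
send_rows([
  {"delta_pos": [0, 0, 4], "yaw": 0},
  {"delta_pos": [0, 0, 5], "yaw": 0},
  {"delta_pos": [0, 2, 4], "yaw": 0},
  {"delta_pos": [0.3, 4.2, 0], "yaw": 0.042},
  {"delta_pos": [0.3, 4.2, 0], "yaw": 0.042},
  {"delta_pos": [0.3, 4.2, 0], "yaw": 0.042},
  {"delta_pos": [0.3, 4.2, 0], "yaw": 0.042},
  {"delta_pos": [0.3, 4.2, 0], "yaw": 0.042},
  {"delta_pos": [0.3, 4.2, 0], "yaw": 0.042},
  {"delta_pos": [0.3, 4.2, 0], "yaw": 0.042},
])

```text
t: 44.85
tcp_pos: [0.4992, -0.0473, 0.1513]
tool_rot: [0.612, 0.791, -0.002, -0.013]
force: [0.8, 0.5, -2.3]
finger_gap: 0.106
```

Emit:
send_rows([
  {"delta_pos": [0.4, 4.2, 0], "yaw": 0.042},
  {"delta_pos": [0.4, 4.2, 0], "yaw": 0.042},
  {"delta_pos": [0.4, 4.2, 0], "yaw": 0.042},
  {"delta_pos": [0.4, 4.2, 0], "yaw": 0.042},
  {"delta_pos": [0.4, 4.2, 0], "yaw": 0.042},
  {"delta_pos": [0.4, 4.2, 0], "yaw": 0.042},
  {"delta_pos": [0.3, 3, 0], "yaw": 0.03},
  {"delta_pos": [0, 1, 0], "yaw": 0},
  {"delta_pos": [0, 0, 0], "yaw": 0},
  {"delta_pos": [0, 0, 0], "yaw": 0},
])

```text
t: 46.1
tcp_pos: [0.5221, 0.2555, 0.1482]
tool_rot: [0.489, 0.872, -0.007, -0.014]
force: [-0.5, -0.3, -2.7]
finger_gap: 0.105
```

Emit:
send_rows([
  {"delta_pos": [0.7, 0.2, -2], "yaw": 0.015},
  {"delta_pos": [0, 0, -2.5], "yaw": 0},
  {"delta_pos": [0, 0, -1], "yaw": 0},
  {"delta_pos": [0, 0, 0], "yaw": 0},
  {"delta_pos": [0, 0, 0], "yaw": 0},
])

```text
t: 46.72
tcp_pos: [0.531, 0.2537, 0.0893]
tool_rot: [0.484, 0.875, -0.007, -0.014]
force: [0.3, 0.1, -2.1]
finger_gap: 0.106
```

Run:
```python
from h import *
im,s=snap('wrist');print(s['t'],s['tcp_pos'].tolist(),s['tool_rot'].tolist(),yaw(s),s['finger_gap'])
sc,_=snap('scene')
a=cv2.resize(sc[185:300,325:510],(555,345),interpolation=cv2.INTER_CUBIC)
w=cv2.resize(im,(460,345))
o=np.hstack([a,w]);o=cv2.resize(o,(800,int(345*800/1015)))
cv2.imwrite('pics/w8.png',cv2.convertScaleAbs(o,alpha=1.5,beta=15));cv2.imwrite('pics/w8raw.png',im)
print('next',manip.sense()['tcp_pos'])
```

```text
46.725 [0.5310426309920501, 0.2536505869972328, 0.08928064074176009] [0.48426243921679474, 0.8747753596933269, -0.007307066671309042, -0.014302685547533781] 122.0634961762827 0.10644897966010923
next [0.53112529 0.25383435 0.08965866]
```

View pics/w8.png

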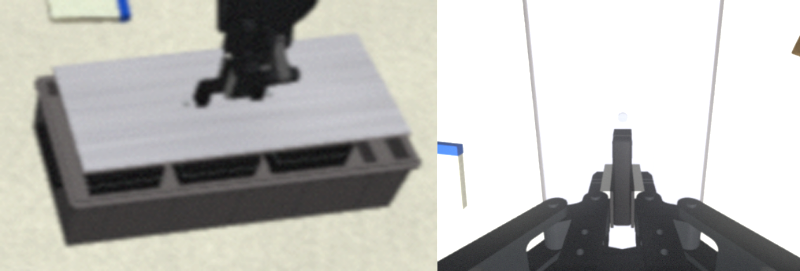

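The scene view shows the sheet hovering over the tray, with corners at (52,67), (358,36), (410,135) and (85,172) in the composite. I compare it with the tray in the same camera.

Run:
```python
from h import *
np.set_printoptions(precision=1,suppress=True)
f=3*800/1015
px=np.array([(52,67),(358,36),(410,135),(85,172)])/f+[325,185]
P=unproj('scene',px,.1055)[:,:2]*1000
print(P,P.mean(0))
for i in range(4):
    d=P[(i+1)%4]-P[i];print(np.linalg.norm(d),np.degrees(np.arctan2(d[1],d[0])))
s=manip.sense();print('tcp',s['tcp_pos'])
# tray rim, scene, from now and before
px=np.array([(37,82),(66,205),(418,166)])/f+[325,185]
print(unproj('scene',px,.074)[:,:2]*1000)
```

```text
[[560.1  99.4]
 [408.4 346.9]
 [507.3 405.5]
 [658.2 162.1]] [533.5 253.5]
290.2843059009086 121.49434011739648
114.97217432972457 30.657601154492855
286.4017576346757 -58.205146707747765
116.4829882871911 -147.41976198269995
tcp [0.5 0.3 0.1]
[[556.7  86.9]
 [675.1 154.7]
 [510.8 423.4]]
```

Emit:
send_rows([
  {"delta_pos": [-0.2, 0.3, -1.0], "yaw": 0.01},
  {"delta_pos": [0, 0, -0.5], "yaw": 0},
  {"delta_pos": [0, 0, 0], "yaw": 0},
  {"delta_pos": [0, 0, 0], "yaw": 0},
])

```text
t: 47.32
tcp_pos: [0.5295, 0.2576, 0.0748]
tool_rot: [0.479, 0.878, -0.006, -0.013]
force: [0.8, -0.6, -2.8]
finger_gap: 0.109
```

Emit:
send_rows([
  {"delta_pos": [-0.05, -0.1, -0.8], "yaw": -0.005},
  {"delta_pos": [0, 0, -0.7], "yaw": 0},
  {"delta_pos": [0, 0, 0], "yaw": 0},
  {"delta_pos": [0, 0, 0], "yaw": 0},
])

```text
t: 47.82
tcp_pos: [0.5291, 0.2564, 0.0586]
tool_rot: [0.482, 0.876, -0.006, -0.013]
force: [-0.3, 0.9, -3.0]
finger_gap: 0.108
```

Emit:
send_rows([
  {"delta_pos": [0, 0.05, -0.7], "yaw": 0},
  {"delta_pos": [0, 0, -0.6], "yaw": 0},
  {"delta_pos": [0, 0, 0], "yaw": 0},
  {"delta_pos": [0, 0, 0], "yaw": 0},
])

```text
t: 48.32
tcp_pos: [0.5292, 0.257, 0.0448]
tool_rot: [0.482, 0.876, -0.006, -0.013]
force: [-0.5, 0.5, -2.2]
finger_gap: 0.106
```

```bash
python3 -c "
from h import *
weigh(3)"
```

```text
t 48.425 tcp [0.5292 0.257  0.0449] yaw 122.4 F [-0.25  0.24 -2.75] sd [0.45 0.68 0.42] tau [-46.6  -11.95] gap 0.101
```

Still free, with the underside at about 57 mm. I lower the last few millimetres.

Emit:
send_rows([
  {"delta_pos": [0, 0, -0.4], "yaw": 0},
  {"delta_pos": [0, 0, -0.2], "yaw": 0},
  {"delta_pos": [0, 0, 0], "yaw": 0},
])

```text
t: 48.85
tcp_pos: [0.5295, 0.2571, 0.039]
tool_rot: [0.482, 0.876, -0.006, -0.013]
force: [-0.6, -0.1, -1.0]
finger_gap: 0.107
```

```bash
python3 -c "
from h import *
weigh(3)"
```

```text
t 48.95 tcp [0.5296 0.2571 0.0391] yaw 122.4 F [-0.86 -0.15 -1.54] sd [0.2  0.09 0.42] tau [-46.39 -11.66] gap 0.105
```

Partly supported now. I release and look.

Emit:
send_rows([
  {"delta_pos": [0, 0, 0], "yaw": 0},
  {"delta_pos": [0, 0, 0], "yaw": 0},
  {"delta_pos": [0, 0, 0], "yaw": 0},
  {"delta_pos": [0, 0, 0], "yaw": 0},
  {"delta_pos": [0, 0, 3], "yaw": 0},
  {"delta_pos": [0, 0, 5], "yaw": 0},
  {"delta_pos": [0, 0, 5], "yaw": 0},
  {"delta_pos": [0, 0, 0], "yaw": 0},
  {"delta_pos": [0, 0, 0], "yaw": 0},
], grip=-0.4, force=60)

```text
t: 50.12
tcp_pos: [0.5293, 0.257, 0.1728]
tool_rot: [0.482, 0.876, -0.006, -0.013]
force: [-0.1, -0.6, -0.1]
finger_gap: 0.699
```

Run:
```python
from h import *
im,s=snap('wrist');print(s['t'],s['tcp_pos'].tolist(),yaw(s),s['finger_gap'])
sc,_=snap('scene');labels('scene',sc,None)
a=cv2.resize(sc[185:300,325:510],(555,345),interpolation=cv2.INTER_CUBIC)
w=cv2.resize(im,(460,345))
o=np.hstack([a,w]);o=cv2.resize(o,(800,int(345*800/1015)))
cv2.imwrite('pics/w9.png',cv2.convertScaleAbs(o,alpha=1.2,beta=10));cv2.imwrite('pics/w9raw.png',im)
print('next',manip.sense()['tcp_pos'])
```

```text
50.125 [0.5293350046666896, 0.25699720648936947, 0.172847384678608] 122.40830197623654 0.6993592400166131
scene px [296 146] xy mm [ 330.6 -117.3] size [30.8 46.5] ang 65.5
scene px [263 168] xy mm [ 442.5 -161.4] size [29.5 45.4] ang 90.4
scene px [277 243] xy mm [646.3 -28.8] size [29.8 45.8] ang 87.1
next [0.52952422 0.25701136 0.17238151]
```

View pics/w9.png

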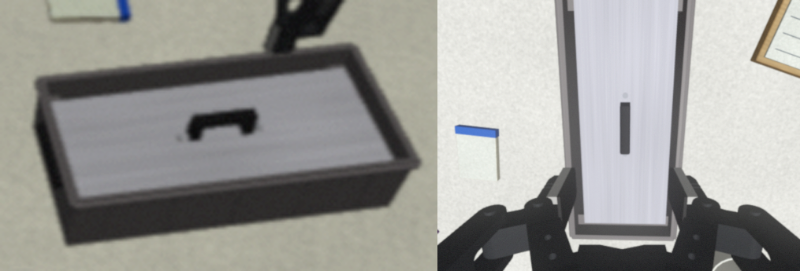

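The divider sits in the tray on both ledges, with the handle at composite (625,128). Now the empties, starting with box 5 at (648,-27).

Emit:
send_rows([
  {"delta_pos": [2, -4.7, 0], "yaw": -0.105},
  {"delta_pos": [2, -4.7, 0], "yaw": -0.105},
  {"delta_pos": [2, -4.7, 0], "yaw": -0.105},
  {"delta_pos": [2, -4.7, -2], "yaw": -0.105},
  {"delta_pos": [2, -4.7, -3], "yaw": -0.105},
  {"delta_pos": [1.5, -3.8, -3], "yaw": -0.08},
  {"delta_pos": [0, 0, -3], "yaw": 0},
  {"delta_pos": [0, 0, 0], "yaw": 0},
  {"delta_pos": [0, 0, 0], "yaw": 0},
], grip=-1)

```text
t: 51.35
tcp_pos: [0.6404, -0.0242, 0.0461]
tool_rot: [0.727, 0.686, -0.006, -0.023]
force: [-0.3, -0.1, 0.8]
finger_gap: 1.002
```

Run:
```python
from h import *
im,s=snap('wrist');print(s['t'],s['tcp_pos'],yaw(s),s['finger_gap']);labels('wrist',im,s)
```

```text
51.35 [ 0.64036181 -0.02417381  0.04610474] 86.66812788130022 1.0022608205270884
```

Emit:
send_rows([
  {"delta_pos": [0.7, -0.3, -1], "yaw": 0.01},
  {"delta_pos": [0, 0, -2.0], "yaw": 0},
  {"delta_pos": [0, 0, -2], "yaw": 0},
  {"delta_pos": [0, 0, 0], "yaw": 0},
  {"delta_pos": [0, 0, 0], "yaw": 0},
])

```text
t: 52.02
tcp_pos: [0.6484, -0.0253, -0.0053]
tool_rot: [0.722, 0.691, -0.006, -0.021]
force: [0.5, -0.7, 0.5]
finger_gap: 0.999
```

Emit:
send_rows([
  {"delta_pos": [0, -0.15, -1], "yaw": 0},
  {"delta_pos": [0, 0, -0.8], "yaw": 0},
  {"delta_pos": [0, 0, 0], "yaw": 0},
])

```text
t: 52.4
tcp_pos: [0.6488, -0.0271, -0.0238]
tool_rot: [0.722, 0.691, -0.006, -0.021]
force: [0.2, 0.3, 0.3]
finger_gap: 1.001
```

Emit:
send_rows([
  {"delta_pos": [0, 0, 0], "yaw": 0},
  {"delta_pos": [0, 0, 0], "yaw": 0},
  {"delta_pos": [0, 0, 0], "yaw": 0},
  {"delta_pos": [0, 0, 0], "yaw": 0},
  {"delta_pos": [0, 0, 0], "yaw": 0},
], grip=1)

```text
t: 53.02
tcp_pos: [0.6496, -0.0273, -0.0227]
tool_rot: [0.722, 0.691, -0.005, -0.02]
force: [-0.1, 0.5, -1.1]
finger_gap: 0.501
```

Emit:
send_rows([
  {"delta_pos": [0, 0, 4], "yaw": 0},
  {"delta_pos": [0, 0, 5], "yaw": 0},
  {"delta_pos": [0, 0, 5], "yaw": 0},
  {"delta_pos": [0, 0, 4], "yaw": 0},
  {"delta_pos": [0, 0, 0], "yaw": 0},
])

```text
t: 53.65
tcp_pos: [0.6472, -0.0268, 0.1601]
tool_rot: [0.722, 0.691, -0.006, -0.022]
force: [0.5, -1.0, -1.1]
finger_gap: 0.508
```

Emit:
send_rows([
  {"delta_pos": [-1.4, 4.2, 0], "yaw": 0.12},
  {"delta_pos": [-1.4, 4.2, 0], "yaw": 0.12},
  {"delta_pos": [-1.4, 4.2, 0], "yaw": 0.12},
  {"delta_pos": [-1.4, 4.2, 0], "yaw": 0.12},
  {"delta_pos": [-1.2, 3.5, 0], "yaw": 0.1},
  {"delta_pos": [0, 0, 0], "yaw": 0},
  {"delta_pos": [0, 0, 0], "yaw": 0},
  {"delta_pos": [0, 0, 0], "yaw": 0},
])

```text
t: 54.65
tcp_pos: [0.5701, 0.1788, 0.148]
tool_rot: [0.488, 0.872, -0.018, -0.026]
force: [-0.1, -0.3, 0.0]
finger_gap: 0.507
```

Emit:
send_rows([
  {"delta_pos": [0.5, 0.5, -2], "yaw": 0.015},
  {"delta_pos": [0, 0, -3], "yaw": 0},
  {"delta_pos": [0, 0, -3], "yaw": 0},
  {"delta_pos": [0, 0, -1.5], "yaw": 0},
  {"delta_pos": [0, 0, 0], "yaw": 0},
  {"delta_pos": [0, 0, 0], "yaw": 0},
])

```text
t: 55.4
tcp_pos: [0.5784, 0.1804, 0.0464]
tool_rot: [0.484, 0.874, -0.018, -0.025]
force: [0.7, 0.2, -0.1]
finger_gap: 0.501
```

Emit:
send_rows([
  {"delta_pos": [-0.25, 0.3, -0.5], "yaw": 0},
  {"delta_pos": [0, 0, -0.5], "yaw": 0},
  {"delta_pos": [0, 0, 0], "yaw": 0},
  {"delta_pos": [0, 0, 0], "yaw": 0},
])

```text
t: 55.9
tcp_pos: [0.5775, 0.1841, 0.0383]
tool_rot: [0.484, 0.875, -0.016, -0.023]
force: [0.3, -0.0, -0.4]
finger_gap: 0.505
```

Emit:
send_rows([
  {"delta_pos": [-0.2, 0, -0.4], "yaw": 0},
  {"delta_pos": [0, 0, 0], "yaw": 0},
])

```text
t: 56.15
tcp_pos: [0.5754, 0.1841, 0.0343]
tool_rot: [0.484, 0.875, -0.016, -0.023]
force: [1.1, -1.2, -0.6]
finger_gap: 0.5
```

Emit:
send_rows([
  {"delta_pos": [0, 0, 0], "yaw": 0},
  {"delta_pos": [0, 0, 0], "yaw": 0},
  {"delta_pos": [0, 0, 0], "yaw": 0},
  {"delta_pos": [0, 0, 4], "yaw": 0},
  {"delta_pos": [0, 0, 5], "yaw": 0},
  {"delta_pos": [0, 0, 4], "yaw": 0},
  {"delta_pos": [0, 0, 0], "yaw": 0},
  {"delta_pos": [0, 0, 0], "yaw": 0},
], grip=-0.4)

```text
t: 57.15
tcp_pos: [0.5745, 0.1838, 0.1673]
tool_rot: [0.484, 0.875, -0.017, -0.024]
force: [-0.9, 0.5, -0.8]
finger_gap: 0.697
```

Run:
```python
from h import *
im,s=snap('wrist','w10.png');print(s['t'],s['tcp_pos'],yaw(s),s['finger_gap']);labels('wrist',im,s,.091,130);labels('wrist',im,s,.091,150)
sc,_=snap('scene','s10.png');labels('scene',sc,None,.036)
```

```text
57.15 [0.57450706 0.18376186 0.16730431] 122.07219823449029 0.6967387459831703
wrist px [295 208] xy mm [578.1 184.6] size [30.5 46.5] ang 122.0
wrist px [128 407] xy mm [545.9 -42.9] size [32.1 41.4] ang 35.1
wrist px [295 208] xy mm [578.  184.6] size [30.  46.1] ang 122.1
wrist px [128 407] xy mm [546.  -43.1] size [31.7 40.9] ang 35.1
scene px [296 146] xy mm [ 330.5 -117.5] size [31.3 47.2] ang 65.4
scene px [263 168] xy mm [ 442.5 -161.4] size [29.9 45.5] ang 89.0
scene px [382 236] xy mm [532.1 180.2] size [32.  49.1] ang 122.2
```

Box 5 lies on the sheet at (578,184.6). The last one is box 1, at (444,-160), 89.5°.

Emit:
send_rows([
  {"delta_pos": [-1.9, -4.9, 0], "yaw": -0.083},
  {"delta_pos": [-1.9, -4.9, 0], "yaw": -0.083},
  {"delta_pos": [-1.9, -4.9, 0], "yaw": -0.083},
  {"delta_pos": [-1.9, -4.9, 0], "yaw": -0.083},
  {"delta_pos": [-1.9, -4.9, -2], "yaw": -0.083},
  {"delta_pos": [-1.9, -4.9, -3], "yaw": -0.083},
  {"delta_pos": [-1.5, -3.9, -3], "yaw": -0.06},
  {"delta_pos": [0, 0, -3], "yaw": 0},
  {"delta_pos": [0, 0, 0], "yaw": 0},
  {"delta_pos": [0, 0, 0], "yaw": 0},
], grip=-1)

```text
t: 58.5
tcp_pos: [0.4364, -0.1568, 0.0438]
tool_rot: [0.712, 0.701, -0.011, -0.035]
force: [0.7, -0.1, 0.4]
finger_gap: 0.998
```

Run:
```python
from h import *
im,s=snap('wrist');print(s['t'],s['tcp_pos'],s['tool_rot'],yaw(s),s['finger_gap']);labels('wrist',im,s)
```

```text
58.5 [ 0.43636078 -0.15677569  0.04377895] [ 0.71205954  0.70114314 -0.01145571 -0.03518916] 89.11484561434229 0.9979084737825987
```

Emit:
send_rows([
  {"delta_pos": [0.5, -0.2, -1.5], "yaw": 0.006},
  {"delta_pos": [0, 0, -2.0], "yaw": 0},
  {"delta_pos": [0, 0, -1.5], "yaw": 0},
  {"delta_pos": [0, 0, 0], "yaw": 0},
  {"delta_pos": [0, 0, 0], "yaw": 0},
])

```text
t: 59.18
tcp_pos: [0.4456, -0.1584, -0.0063]
tool_rot: [0.708, 0.705, -0.011, -0.031]
force: [-0.4, -0.5, -0.3]
finger_gap: 1.001
```

Emit:
send_rows([
  {"delta_pos": [-0.4, 0, -1], "yaw": 0},
  {"delta_pos": [0, 0, -0.7], "yaw": 0},
  {"delta_pos": [0, 0, 0], "yaw": 0},
])

```text
t: 59.55
tcp_pos: [0.4418, -0.1587, -0.0236]
tool_rot: [0.708, 0.706, -0.011, -0.03]
force: [-0.2, -0.3, 0.1]
finger_gap: 1.002
```

Emit:
send_rows([
  {"delta_pos": [0, 0, 0], "yaw": 0},
  {"delta_pos": [0, 0, 0], "yaw": 0},
  {"delta_pos": [0, 0, 0], "yaw": 0},
  {"delta_pos": [0, 0, 0], "yaw": 0},
  {"delta_pos": [0, 0, 0], "yaw": 0},
], grip=1)

```text
t: 60.18
tcp_pos: [0.4421, -0.1591, -0.0227]
tool_rot: [0.708, 0.705, -0.01, -0.03]
force: [0.5, 0.5, -1.0]
finger_gap: 0.507
```

Emit:
send_rows([
  {"delta_pos": [0, 0, 4], "yaw": 0},
  {"delta_pos": [0, 0, 5], "yaw": 0},
  {"delta_pos": [0, 0, 5], "yaw": 0},
  {"delta_pos": [0, 0, 4], "yaw": 0},
  {"delta_pos": [0, 0, 0], "yaw": 0},
])

```text
t: 60.8
tcp_pos: [0.4408, -0.1583, 0.161]
tool_rot: [0.708, 0.705, -0.011, -0.031]
force: [-0.1, 1.3, -1.6]
finger_gap: 0.505
```

Emit:
send_rows([
  {"delta_pos": [0.4, 4.9, 0], "yaw": 0.058},
  {"delta_pos": [0.4, 4.9, 0], "yaw": 0.058},
  {"delta_pos": [0.4, 4.9, 0], "yaw": 0.058},
  {"delta_pos": [0.4, 4.9, 0], "yaw": 0.058},
  {"delta_pos": [0.4, 4.9, 0], "yaw": 0.058},
  {"delta_pos": [0.4, 4.9, 0], "yaw": 0.058},
  {"delta_pos": [0.4, 4.9, 0], "yaw": 0.058},
  {"delta_pos": [0.4, 4.9, 0], "yaw": 0.058},
  {"delta_pos": [0.4, 4.9, 0], "yaw": 0.058},
  {"delta_pos": [0.4, 4, 0], "yaw": 0.045},
])

```text
t: 62.05
tcp_pos: [0.4715, 0.3331, 0.1449]
tool_rot: [0.478, 0.877, -0.029, -0.035]
force: [0.3, 0.5, -1.0]
finger_gap: 0.505
```

Emit:
send_rows([
  {"delta_pos": [0, 0, 0], "yaw": 0},
  {"delta_pos": [0, 0, 0], "yaw": 0},
  {"delta_pos": [0, 0, 0], "yaw": 0},
])

```text
t: 62.42
tcp_pos: [0.4683, 0.3333, 0.1399]
tool_rot: [0.476, 0.878, -0.032, -0.037]
force: [0.6, 0.1, -0.6]
finger_gap: 0.51
```

Emit:
send_rows([
  {"delta_pos": [1.0, -0.35, -1.5], "yaw": -0.01},
  {"delta_pos": [0, 0, -3], "yaw": 0},
  {"delta_pos": [0, 0, -3], "yaw": 0},
  {"delta_pos": [0, 0, -1], "yaw": 0},
  {"delta_pos": [0, 0, 0], "yaw": 0},
  {"delta_pos": [0, 0, 0], "yaw": 0},
])

```text
t: 63.18
tcp_pos: [0.4829, 0.3242, 0.0513]
tool_rot: [0.485, 0.873, -0.031, -0.037]
force: [0.2, -0.5, -0.8]
finger_gap: 0.51
```

Emit:
send_rows([
  {"delta_pos": [-0.5, 0.5, -0.5], "yaw": 0.008},
  {"delta_pos": [0, 0, -0.5], "yaw": 0},
  {"delta_pos": [0, 0, 0], "yaw": 0},
  {"delta_pos": [0, 0, 0], "yaw": 0},
])

```text
t: 63.68
tcp_pos: [0.4788, 0.3306, 0.0429]
tool_rot: [0.481, 0.875, -0.03, -0.035]
force: [-0.5, -0.4, -0.7]
finger_gap: 0.505
```

Emit:
send_rows([
  {"delta_pos": [0, 0, -0.5], "yaw": 0},
  {"delta_pos": [0, 0, -0.3], "yaw": 0},
  {"delta_pos": [0, 0, 0], "yaw": 0},
])

```text
t: 64.05
tcp_pos: [0.4789, 0.3306, 0.0344]
tool_rot: [0.481, 0.875, -0.029, -0.035]
force: [-0.1, -0.4, -0.8]
finger_gap: 0.508
```

Emit:
send_rows([
  {"delta_pos": [0, 0, 0], "yaw": 0},
  {"delta_pos": [0, 0, 0], "yaw": 0},
  {"delta_pos": [0, 0, 0], "yaw": 0},
  {"delta_pos": [0, 0, 4], "yaw": 0},
  {"delta_pos": [0, 0, 5], "yaw": 0},
  {"delta_pos": [0, 0, 5], "yaw": 0},
  {"delta_pos": [0, 0, 3], "yaw": 0},
  {"delta_pos": [0, -3, 0], "yaw": 0},
  {"delta_pos": [0, -3, 0], "yaw": 0},
  {"delta_pos": [0, 0, 0], "yaw": 0},
], grip=-0.4)

```text
t: 65.3
tcp_pos: [0.4788, 0.2695, 0.2115]
tool_rot: [0.481, 0.876, -0.028, -0.034]
force: [0.9, 0.1, -0.6]
finger_gap: 0.702
```

Run:
```python
from h import *
im,s=snap('wrist');print(s['t'],s['tcp_pos'],yaw(s),s['force'],s['finger_gap']);labels('wrist',im,s,.091,130)
sc,_=snap('scene')
a=cv2.resize(sc[120:300,125:510],(770,360),interpolation=cv2.INTER_CUBIC)[:,200:]
w=cv2.resize(im,(480,360));o=np.hstack([a,w]);o=cv2.resize(o,(800,int(360*800/o.shape[1])))
cv2.imwrite('pics/w11.png',cv2.convertScaleAbs(o,alpha=1.2,beta=10))
```

```text
65.3 [0.47878276 0.26947707 0.21153972] 122.4791250917885 [ 0.93483834  0.13331365 -0.55093524] 0.7024123363624266
wrist px [344 132] xy mm [482.5 331.7] size [30.4 46.4] ang 122.3
wrist px [338 329] xy mm [577.6 184.9] size [30.5 46.6] ang 122.1
```

View pics/w11.png

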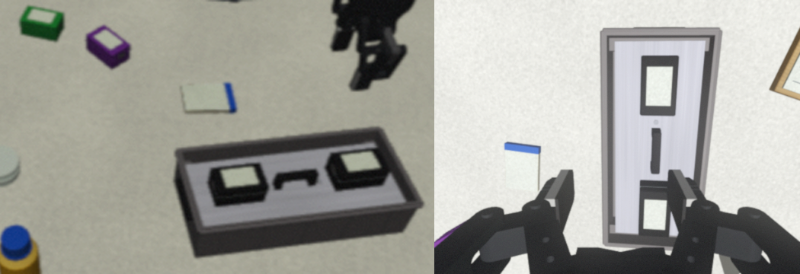

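The picture shows both empties flat on the level sheet, either side of the handle, and the robot clear. The lens tissue and both look-alikes stand where they were. I hand in.

```bash
python3 -c "
from h import *
print(manip.sign_off(), manip.sense()['t'])"
```

```text
the job is handed in; nothing more can be done
the job is handed in; nothing more can be done
```

The job is done and handed in at about 65 s of the 210 s allowed. I picked up, weighed and shook all five black boxes.

| Box (start position, mm) | Reading | Verdict | Where it is now |
|---|---|---|---|
| (431,-23) | 2.4 N | holds an objective | tray floor |
| (541,-36) | 2.6 N | holds an objective | tray floor |
| (556,-154) | 2.3 N | holds an objective | tray floor |
| (441,-160) | 1.0 N | empty | on the sheet |
| (646,-28) | 0.8 N | empty | on the sheet |

I laid the three full boxes on the tray floor first, then the divider sheet over them, then the two empties beside its handle.

**Last checks:** The wrist camera put the empties' labels at (482,332) and (578,185) mm, within 3 mm of plan. Their size was right for boxes lying flat on the sheet. The last picture showed the sheet level in the tray and the gripper clear. The look-alikes and lens tissue looked untouched, but I did not measure the bystanders, and the cup and marker were outside that view.

**What went wrong or disagreed:**
- **First grasp:** The fingers closed on nothing, resting lightly on the first box's top. The real fingertips sit some 22–38 mm above the reported tool point, depending on the opening. After a side-camera check I corrected for this; the box had not moved.
- **Shake evidence:** I judged by weight only. The force noise (about 0.4 N) hid any rattle, but the two weight groups were well apart.
- **Tray centre:** The scene and wrist cameras differed by about 4 mm, so I used a value in between. The sheet went in freely.
- **Tool tilt:** The tool gradually tilted by up to about 6 degrees. I allowed for it when placing the last box.

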